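Count out five bearing balls on the tilting counting board

TASK

Count out five of the steel balls on the tilting counting board without touching the balls: slide the red gate open, tip the board forward by its handle until every lane's pocket has a ball, then tip it back so that the spare balls run back into the channel. With the board still tipped back, slide the gate fully shut, and finally leave the board level with the five balls in their pockets and the two spares in the channel. Lose no ball, leave the stuff standing around the stand where it is, and let go of everything.

Things in the scene. Friction and masses are not known exactly. Their poses are not given: they have to be found in the camera images.
- stand: Fixed stand; origin on the bench under the pivot axis, which runs along y, 75 mm up. +x from the robot's side (handle, pockets) to the rear (channel, guard), +y to its left. Dark base plate 250x190x12, x from -110 to +140. Grey cheeks at y = +-76, 98 high. Off to the left, nearer the robot, an upright post of the bench frame stands at world x 0.26, y 0.34 m: swing the arm clear of it.
- guard (a point): Middle of the yellow front edge of a fixed clear guard over the rear of the board, 237 mm up. The guard reaches 104 back from here and +-85 in y, on two rear posts. It covers the gate's knob (17 behind this edge, 114 lower, with the board tipped back): a gripper pointing straight down strikes it. Come in from the front with the tool leaning 25 to 40 degrees, its upper end toward the robot.
- board (a joint): Tilt of the counting board, rad: 0 = tipped fully back (rear channel low), 0.21 = level, 0.42 = tipped fully forward (front low); stops at both ends. Stiff pivot (0.35 N m, about 3 N at the handle): stays where left. Board 168x125 mm, blue floor: five lanes along x, 21 wide at 24 pitch, each with a pocket (19x21, 9 deep) at its front end that keeps one ball when tipped back.
- gate (a joint): Slide of the red comb gate between lanes and channel, m: 0 = shut (a tooth in the middle of every lane), 0.012 = fully open (teeth in line with the dividers), opening toward the stand's +y (left). Stops at both ends, friction 1.5 N, stays where left.
- knob (a point): Grip point on the gate's upright black knob, 14 (x) x 12 (y) x 35 mm tall, at mid-gate; this point is 13 below the knob's top and 22 above the red strip it stands on. Axes are the board's and tilt with it. Moves with gate and board.
- bar (a point): Middle of the board's handle: a black round bar 12 mm in diameter, 124 long along the board's y. Seen in the board's own frame it is 145 in front of the pivot axis and 35 above it. Carried at both ends, free below; 55 clear between it and the board's front rim.
- channel (a point): Middle of the channel, at the height of the balls' centres: the rear 36 mm of the five lanes, behind the gate (five bays 36x21 in a row). Axes are the board's (x to the rear). Its rear wall is 18 behind this point, the gate's teeth 18 to 23 in front of it, the pockets' middles 132 in front.
- pocket_1 (a point): Where the centre of a ball lies when it is in pocket 1 (numbered from the right, stand's -y, to the left), at the front end of its lane.
- pocket_2 (a point): Where the centre of a ball lies when it is in pocket 2 (numbered from the right, stand's -y, to the left), at the front end of its lane.
- pocket_3 (a point): Where the centre of a ball lies when it is in pocket 3 (numbered from the right, stand's -y, to the left), at the front end of its lane.
- pocket_4 (a point): Where the centre of a ball lies when it is in pocket 4 (numbered from the right, stand's -y, to the left), at the front end of its lane.
- pocket_5 (a point): Where the centre of a ball lies when it is in pocket 5 (numbered from the right, stand's -y, to the left), at the front end of its lane.
- ball_1: Steel ball, 16 diameter, 17 g; origin at its centre. At the start all seven lie in the channel bays behind the shut gate: two each in lanes 2 and 4, one each in the others.
- ball_2: Steel ball, 16 diameter, 17 g; origin at its centre. At the start all seven lie in the channel bays behind the shut gate: two each in lanes 2 and 4, one each in the others.
- ball_3: Steel ball, 16 diameter, 17 g; origin at its centre. At the start all seven lie in the channel bays behind the shut gate: two each in lanes 2 and 4, one each in the others.
- ball_4: Steel ball, 16 diameter, 17 g; origin at its centre. At the start all seven lie in the channel bays behind the shut gate: two each in lanes 2 and 4, one each in the others.
- ball_5: Steel ball, 16 diameter, 17 g; origin at its centre. At the start all seven lie in the channel bays behind the shut gate: two each in lanes 2 and 4, one each in the others.
- ball_6: Steel ball, 16 diameter, 17 g; origin at its centre. At the start all seven lie in the channel bays behind the shut gate: two each in lanes 2 and 4, one each in the others.
- ball_7: Steel ball, 16 diameter, 17 g; origin at its centre. At the start all seven lie in the channel bays behind the shut gate: two each in lanes 2 and 4, one each in the others.
- round_bar: Bystander: aluminium round bar on end, 29 diameter, 88 tall, left of the stand; origin under its foot.
- block: Bystander: lower grey block 40x46x62, right of the stand; origin at the middle of its underside.
- tall_block: Bystander: taller grey block 42x48x70, right rear of the stand; origin at the middle of its underside.
- ring_clamp: Bystander: red ring clamp 67x62x42, left rear of the stand; origin at the middle of its underside.

How it is judged:
By the outcome, as a careful person would: the job done as asked, in the order asked, and still so for the second after the job is handed in, with the robot touching nothing.
It also fails if it takes over 72 s, if anything falls off the work surface, if the arm or the gripper's body presses on something with over 40 N, if the wrist force passes 120 N, or if a joint passes its speed limit or range.

ROBOT

A 7-joint arm with a two-finger parallel gripper is mounted at the origin on a cart in front of the work surface, level with it; the furniture and walls round the work are solid. World frame = base frame: x ahead of the robot, y to its left, z up, the work surface at z = 0. Lengths are in m, angles in rad, forces in N, time in s.
With the tool pointing down it reaches from about 0.35 to 0.9 m from the base axis. Payload 8.1 kg.
Tool frame: the origin (TCP) lies on the front face of the gripper's body, between the roots of the fingers; the fingertips stand 73 mm ahead of it and the grasp point (between the pads) lies 54 mm ahead of it (r.grip_point_offset is the distance from the TCP to the grasp point, in m); z points along the fingers, y is the line along which they close (so a half turn about z gives the same grasp; the last joint's range is limited). The gripper opens to 85 mm and grips with 20 to 120 N. Pads are 22 mm wide; open, the fingers measure 114 mm over their backs; the gripper's body (76 mm by 85 mm) begins 54 mm behind the grasp point. The pads swing forward as they close: fully open they stand 13 mm farther back than shut.
Start: joints at [-1.441, 0.434, 0.025, 1.573, -0.012, 1.134, -0.075], TCP at [0.144, 0.608, 0.304] pointing down, gripper open.
Joint ranges: [-2.62, 2.62], [-0.44, 2.09], [-1.27, 1.32], [0.08, 2.57], [-1.32, 4.46], [0.12, 2], [-2.74, 2.74]. Speed limits (rad/s): [2.22, 2.22, 3.01, 3.01, 3.14, 3.14, 3.14].

INTERFACE

Orientations are given as a 3x3 rotation matrix whose columns are the frame's x, y, z axes.
In Python, from cell import sensors, grab_frame, camera_model, r gives the robot as it stands.
- The arm moves only by the shell command python3 -m pendant 'ROWS' [FORCE]. ROWS is JSON, a list of rows, each a list of 3 entries, a list of its own where there are three numbers: the shift along the tool's x, y, z in cm, then the turn, a rotation vector about the tool's x, y, z in rad, then the opening, from 0 (shut) to 1 (fully open). In form: [[[x, y, z], [ax, ay, az], grip], ...]. A call has 1 to 20 rows; each row is the pose to reach, as a shift and turn from the pose commanded when the call began, along the tool's axes at that moment; what a row does not reach only later rows make up. A row lasts 1/10 s, in which the tool goes at most 50 mm and 8.59 degrees, less where a joint would pass 70% of its speed; a pose out of reach is approached as far as the arm can. A call with a gripper value outside its range is refused whole. The fingers move at their own pace and stop on an object; FORCE is the grip in N (left out, the last holds). Time passes only in rows, so rows that repeat a pose let the fingers close. It gives the time, the measured TCP pose, the force, the opening and the grip force at its end, in the units of the state.
- sensors.get_state(): the state, without advancing time (a new reading comes with each control period).
- grab_frame(name): name is "scene" or "side" or "wrist"; returns the picture (420x560x3 uint8, red, green, blue); there is no depth.
- camera_model(name): a dict with "mtx" (3x3 intrinsics, pixels), "extrinsics" (4x4, takes a point from world to camera coordinates). Camera axes: x right, y down, z forward; pixel columns grow to the right and rows downward; lengths in m; the calibration is good to about 2 mm. A picture is of the moment at which its call begins: read the wrist's pose just before it. camera_model takes no time and is no camera call; for the wrist camera it gives the pose at the moment of the call.
- r.sign_off(): hands the job in; it is judged then, once.
The state is a dict: "clock": time; "joint_pos": joint angles; "joint_vel": joint speeds; "tau": joint torques, N m; "tool_pos": TCP position; "tool_rot": TCP orientation; "wrist_force": force on the tool from outside, world axes, zero at the start; "moment": the same for the moment, N m; "opening": finger opening in m; "finger_force": force on a finger pad.
Only numpy, scipy, OpenCV 4.12 (cv2) and the standard library are available. Lean on these libraries where they do the work, as an engineer would, in place of code of your own. Each camera call takes 0.05 s, during which the arm holds its last target. There are 200 camera calls.

## Working session

There is one attempt and no reset: what is moved stays moved. The work goes in short steps, Python scripts to look and compute and a shell command to move; the robot and the scene stay as the last step left them, time stands still between calls to the robot, and variables do not carry over. Pictures are saved under pics/ and viewed, at most 10 in all, crops included, and the job is handed in when it is done.

```bash
ls; mkdir -p pics; python3 - <<'E'
from cell import *
import cv2,numpy as np
s=sensors.get_state(); print(s['clock'],s['tool_pos'],np.round(s['tool_rot'],3).tolist(),s['opening'])
for n in('scene','side'):
    cv2.imwrite(f'pics/{n}0.png',cv2.cvtColor(grab_frame(n),cv2.COLOR_RGB2BGR))
    c=camera_model(n);print(n,np.round(c['mtx'],1).tolist(),np.round(c['extrinsics'],3).tolist())
E
```

```text
pics
0.0 [0.14415577 0.60773716 0.30312571] [[-0.973, 0.231, -0.0], [0.231, 0.973, -0.002], [-0.0, -0.002, -1.0]] 0.08569784197470101
scene [[412.9, 0.0, 275.0], [0.0, 412.9, 211.2], [0.0, 0.0, 1.0]] [[0.768, -0.64, -0.009, -0.416], [-0.469, -0.553, -0.689, 0.408], [0.435, 0.534, -0.725, 0.851], [0.0, 0.0, 0.0, 1.0]]
side [[414.0, 0.0, 273.9], [0.0, 414.0, 214.0], [0.0, 0.0, 1.0]] [[0.993, -0.119, -0.015, -0.595], [-0.061, -0.394, -0.917, 0.196], [0.104, 0.911, -0.398, 1.149], [0.0, 0.0, 0.0, 1.0]]
```

View pics/scene0.png

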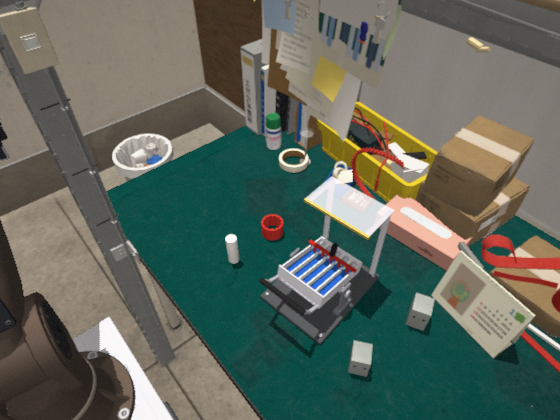

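View pics/side0.png

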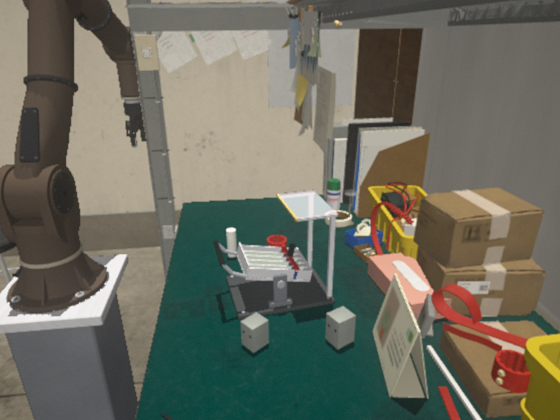

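```bash
python3 - <<'E'
import cv2
a=cv2.imread('pics/scene0.png')[170:350,225:445]; b=cv2.imread('pics/side0.png')[185:325,205:350]
cv2.imwrite('pics/sc.png',cv2.resize(a,None,fx=3.3,fy=3.3,interpolation=cv2.INTER_CUBIC))
cv2.imwrite('pics/sd.png',cv2.resize(b,None,fx=4,fy=4,interpolation=cv2.INTER_CUBIC))
from cell import r,camera_model
import numpy as np
print([x for x in dir(r) if x[0]!='_'], r.grip_point_offset)
for n in('scene','side'):
    E=camera_model(n)['extrinsics'];print(-E[:3,:3].T@E[:3,3])
E
```

```text
['IKError', 'grip_point_offset', 'sign_off'] 0.0539
[ 0.1403473  -0.4947245   0.89432331]
[ 0.48326885 -1.04133294  0.62860279]
```

View pics/sc.png

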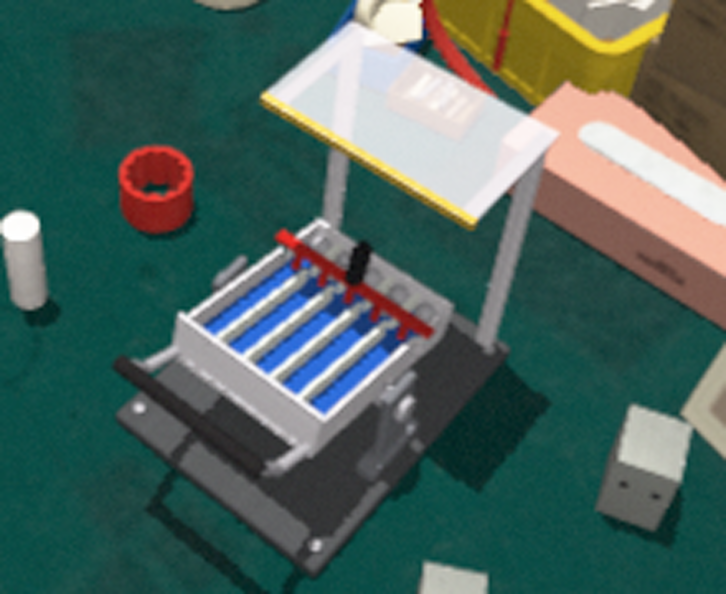

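View pics/sd.png

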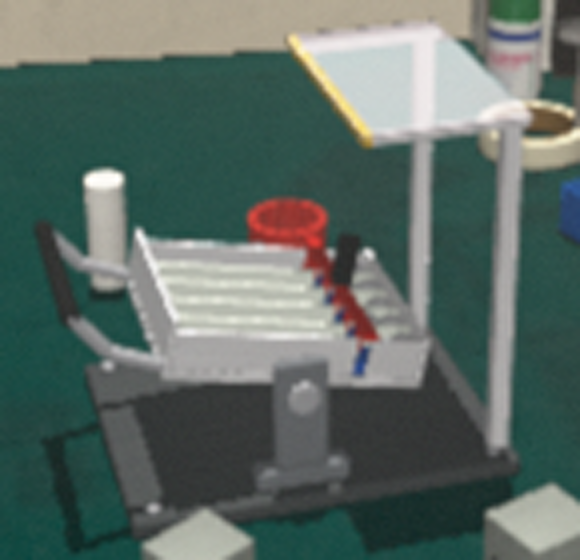

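The crops show (crop pixels) guard edge ends at (263,98),(473,224) scene and (292,38),(370,140) side. The bar ends are at (118,365),(268,470) and (42,228),(68,318), and the knob stands behind the red gate, with the board tipped back.

```bash
cat >h.py <<'E'
import numpy as np,cv2
from cell import *
def ray(n,u,v):
    c=camera_model(n);E=c['extrinsics'];R=E[:3,:3]
    d=R.T@np.linalg.solve(c['mtx'],[u,v,1.]);return -R.T@E[:3,3],d/np.linalg.norm(d)
def onz(n,p,z):
    o,d=ray(n,*p);return o+d*(z-o[2])/d[2]
def tri(obs):
    A=np.zeros((3,3));b=np.zeros(3);L=[ray(n,*p) for n,p in obs]
    for o,d in L:
        P=np.eye(3)-np.outer(d,d);A+=P;b+=P@o
    x=np.linalg.solve(A,b);return x,max(np.linalg.norm((np.eye(3)-np.outer(d,d))@(x-o)) for o,d in L)
def proj(n,X):
    c=camera_model(n);q=c['mtx']@(c['extrinsics']@np.append(X,1))[:3];return q[:2]/q[2]
def st():
    s=sensors.get_state();print(round(s['clock'],2),np.round(s['tool_pos'],4),np.round(s['tool_rot'],3).tolist(),np.round(s['joint_pos'],2),np.round(s['wrist_force'],1),round(s['opening'],4),s['finger_force']);return s
def snap(n,name,crop=None,f=1):
    im=cv2.cvtColor(grab_frame(n),cv2.COLOR_RGB2BGR)
    if crop: x0,y0,x1,y1=crop; im=im[y0:y1,x0:x1]
    cv2.imwrite('pics/'+name+'.png',cv2.resize(im,None,fx=f,fy=f,interpolation=cv2.INTER_CUBIC))
E
python3 - <<'E'
from h import *
S=lambda x,y:('scene',((x+.5)/3.3-.5+225,(y+.5)/3.3-.5+170))
D=lambda x,y:('side',((x+.5)/4-.5+205,(y+.5)/4-.5+185))
P={}
for k,a,b in [('gL',(263,98),(292,38)),('gR',(473,224),(370,140)),('bL',(118,365),(42,228)),('bR',(268,470),(68,318)),
 ('ktop',(360,245),(348,237)),('kbot',(355,282),(343,283)),('pFL',(118,415),(88,370)),('pFR',(313,572),(135,525)),('pRR',(508,350),(517,460))]:
    x,e=tri([S(*a),D(*b)]);P[k]=x;print(k,x.round(4),round(e,4))
for k,a,b in [('pFL',(118,415),(88,370)),('pFR',(313,572),(135,525)),('pRR',(508,350),(517,460))]: print(k,onz(*S(*a),.012).round(4),onz(*D(*b),.012).round(4))
for a,b in('gL','gR'),('bL','bR'),('pFL','pFR'),('pRR','pFR'):
    d=P[a]-P[b];print(a,b,np.linalg.norm(d),np.degrees(np.arctan2(d[1],d[0])))
E
```

```text
gL [ 0.6084 -0.0269  0.2407] 0.0014
gR [ 0.6322 -0.1936  0.2401] 0.0007
bL [ 0.4382 -0.0767  0.1388] 0.001
bR [ 0.4566 -0.2008  0.144 ] 0.0013
ktop [ 0.6347 -0.106   0.1333] 0.0004
kbot [ 0.6295 -0.1111  0.1017] 0.0011
pFL [ 0.4611 -0.0396  0.0072] 0.0002
pFR [ 0.4857 -0.2249  0.0113] 0.0012
pRR [ 0.7287 -0.1907  0.0103] 0.0006
pFL [ 0.4592 -0.0422  0.012 ] [ 0.4614 -0.0472  0.012 ]
pFR [ 0.4842 -0.2257  0.012 ] [ 0.4867 -0.2248  0.012 ]
pRR [ 0.7269 -0.1915  0.012 ] [ 0.7287 -0.1923  0.012 ]
gL gR 0.16841781232126443 98.13717346136572
bL bR 0.12554628623880332 98.42814916926402
pFL pFR 0.18697665986421136 97.55181435663732
pRR pFR 0.2454081989038664 8.022684543152689
```

```bash
python3 -c "
from h import *
s=sensors.get_state();R=np.array(s['tool_rot']);E=camera_model('wrist')['extrinsics'];c=-E[:3,:3].T@E[:3,3]
print('cam in tool',R.T@(c-s['tool_pos']),(R.T@E[:3,:3].T).round(2).tolist())"
python3 -m pendant '[[[0,-3,0],[0,0,0],1],[[0,-6,0],[0,0,0],1],[[0,-10,-1],[0,0,0],1],[[0,-14,-2],[0,0,0],1],[[0,-18,-3],[0,0,0],1],[[0,-22,-4],[0,0,0],1],[[0,-22,-4],[0,0,0],1]]'
python3 -c "
from h import *
st()"
```

```text
cam in tool [ 0.08537763 -0.00026607 -0.07109268] [[-0.0, -0.94, -0.33], [1.0, -0.0, 0.0], [-0.0, -0.33, 0.94]]
clock: 0.8
tool_pos: [0.0927, 0.3901, 0.3448]
tool_rot: [[-0.973, 0.231, -0.0], [0.231, 0.973, -0.0], [-0.0, -0.0, -1.0]]
wrist_force: [-0.2, 1.1, 0.6]
opening: 0.0852
finger_force: 0.0
0.8 [0.0927 0.3901 0.3448] [[-0.973, 0.231, -0.0], [0.231, 0.973, -0.0], [-0.0, -0.0, -1.0]] [-1.46  0.03 -0.01  2.01  0.    1.11 -0.13] [-0.2  1.1  0.6] 0.0852 0.0
```

```bash
python3 -m pendant '[[[0,-4,0],[0,0,0],1],[[0,-8,0],[0,0,0],1],[[0,-12,0],[0,0,0],1],[[0,-14,0],[0,0,0],1],[[-3,-14.5,0],[0,0,0],1],[[-6,-15,0],[0,0,0],1],[[-9,-16,0],[0,0,0],1],[[-11,-16.5,0],[0,0,0],1],[[-11,-16.5,0],[0,0,0],1]]'
python3 -c "
from h import *
st();snap('side','side1')"
```

```text
clock: 1.7
tool_pos: [0.1639, 0.2072, 0.3438]
tool_rot: [[-0.972, 0.234, -0.0], [0.234, 0.972, 0.0], [0.0, 0.0, -1.0]]
wrist_force: [-0.4, -0.2, 0.3]
opening: 0.0851
finger_force: 0.0
1.7 [0.1639 0.2072 0.3438] [[-0.972, 0.234, -0.0], [0.234, 0.972, 0.0], [0.0, 0.0, -1.0]] [-1.37 -0.27  0.2   2.25  0.06  1.16  0.14] [-0.4 -0.2  0.3] 0.0851 0.0
```

View pics/side1.png

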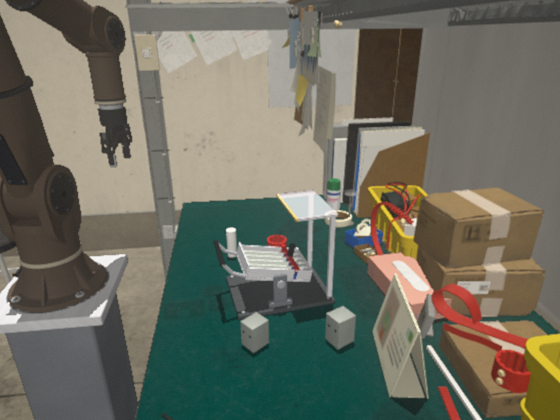

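The gripper is now at about (118,150) in the picture, clear of the post and on the robot's side of it. Next I swing on past it.

```bash
python3 -m pendant '[[[-3,-3,0],[0,0,0],1],[[-6,-6,0],[0,0,0],1],[[-10,-9.5,0],[0,0,0],1],[[-13,-12.5,0],[0,0,0],1],[[-16,-15,0],[0,0,0],1],[[-19,-17.5,0],[0,0,0],1],[[-22,-20,0],[0,0,0],1],[[-22,-20,0],[0,0,0],1]]'
python3 -c "
from h import *
st()"
```

```text
clock: 2.55
tool_pos: [0.3323, -0.0398, 0.3444]
tool_rot: [[-0.972, 0.237, 0.002], [0.237, 0.972, 0.001], [-0.001, 0.001, -1.0]]
wrist_force: [0.1, 1.3, 0.2]
opening: 0.0856
finger_force: 0.0
2.55 [ 0.3323 -0.0398  0.3444] [[-0.972, 0.237, 0.002], [0.237, 0.972, 0.001], [-0.001, 0.001, -1.0]] [-1.23 -0.37  0.92  2.18  0.31  1.21  0.88] [0.1 1.3 0.2] 0.0856 0.0
```

```bash
cat >>h.py <<'E'
from scipy.spatial.transform import Rotation as Ro
yaw=np.radians(8.1);X=np.array([np.cos(yaw),np.sin(yaw),0]);Y=np.array([-np.sin(yaw),np.cos(yaw),0]);Z=np.array([0,0,1.])
O=np.array([.580,-.117,0])
def rel(R,p,show=True):
    s=sensors.get_state();R0=Ro.from_matrix(s['tool_rot']).as_matrix()
    d=R0.T@(p-s['tool_pos'])*100;w=Ro.from_matrix(R0.T@R).as_rotvec()
    print('rel cm',d.round(2),'rot',w.round(3));return d,w
def gateR(lean=35):
    l=np.radians(lean);z=np.sin(l)*X-np.cos(l)*Z;return np.c_[np.cross(Y,z),Y,z]
def tcp(R,g): return g-.0539*R[:,2]
G=np.array([.637,-.1074,.128])
E
python3 -c "
from h import *
R=gateR();print(R.round(2));rel(R,tcp(R,G)-.1*R[:,2])"
```

```text
[[-0.81 -0.14  0.57]
 [-0.12  0.99  0.08]
 [-0.57  0.   -0.82]]
rel cm [-23.    -2.64   9.06] rot [-0.115 -0.602 -0.369]
```

```bash
python3 -m pendant '[[[-2.5,-0.3,1],[-0.01,-0.06,-0.04],1],[[-5,-0.5,2],[-0.02,-0.12,-0.07],0.8],[[-8,-0.8,3],[-0.04,-0.2,-0.12],0.6],[[-11,-1.2,4],[-0.055,-0.28,-0.18],0.5],[[-14,-1.6,5.2],[-0.07,-0.37,-0.22],0.5],[[-17,-2,6.6],[-0.09,-0.45,-0.28],0.5],[[-20,-2.3,8],[-0.1,-0.53,-0.33],0.5],[[-23,-2.6,9],[-0.115,-0.6,-0.37],0.5],[[-23,-2.6,9],[-0.115,-0.6,-0.37],0.5]]'
python3 -c "
from h import *
st();R=gateR();rel(R,tcp(R,G));snap('wrist','w1',None,1.4);
for n in ('scene','side'):snap(n,n+'2')"
```

```text
clock: 3.45
tool_pos: [0.4963, -0.0956, 0.3008]
tool_rot: [[-0.808, -0.141, 0.572], [-0.122, 0.99, 0.071], [-0.577, -0.013, -0.817]]
wrist_force: [0.1, -0.1, 0.7]
opening: 0.0427
finger_force: 0.0
3.45 [ 0.4963 -0.0956  0.3008] [[-0.808, -0.141, 0.572], [-0.122, 0.99, 0.071], [-0.577, -0.013, -0.817]] [-1.39 -0.44  1.32  2.32  0.88  0.43  1.03] [ 0.1 -0.1  0.7] 0.0427 0.0
rel cm [-1.28 -2.99 16.7 ] rot [-0.011  0.004  0.007]
```

View pics/w1.png

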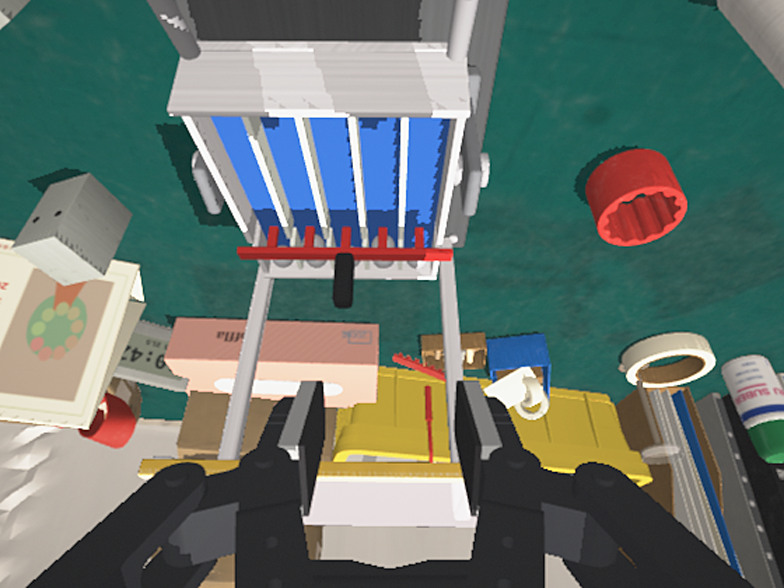

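The wrist view shows the knob at (343,280) with the gate shut and the arm stopped short by joint limits: q3 is at 1.32 and q2 at -0.44. I'll fit a small kinematic model to plan a way around that.

```bash
cat >fk.py <<'E'
import numpy as np,itertools
from scipy.spatial.transform import Rotation as Ro
from scipy.optimize import least_squares
def rz(a):return Ro.from_euler('z',a).as_matrix()
def ry(a):return Ro.from_euler('y',a).as_matrix()
def fk(q,p,s):
    d,L1,L2,L3,a1,a2,c1,c7,a0=p
    z=np.array([0,0,1.]);x=np.array([1.,0,0])
    R=rz(s[0]*q[0]+c1);t=d*z+R@x*a0
    R=R@ry(q[1]);R=R@rz(s[1]*q[2]);t=t+R@(L1*z+a1*x)
    R=R@ry(q[3]);t=t+R@(a2*x);R=R@rz(s[2]*q[4]);t=t+R@(L2*z)
    R=R@ry(q[5]);R=R@rz(s[3]*q[6]+c7);t=t+R@(L3*z);return t,R
Rt=lambda x,y,z:np.array([x,y,z])
D=[([-1.441,.434,.025,1.573,-.012,1.134,-.075],[.14416,.60774,.30313],[[-.973,.231,0],[.231,.973,-.002],[0,-.002,-1]]),
([-1.46,.03,-.01,2.01,0,1.11,-.13],[.0927,.3901,.3448],[[-.973,.231,0],[.231,.973,0],[0,0,-1]]),
([-1.37,-.27,.2,2.25,.06,1.16,.14],[.1639,.2072,.3438],[[-.972,.234,0],[.234,.972,0],[0,0,-1]]),
([-1.23,-.37,.92,2.18,.31,1.21,.88],[.3323,-.0398,.3444],[[-.972,.237,.002],[.237,.972,.001],[-.001,.001,-1]]),
([-1.39,-.44,1.32,2.32,.88,.43,1.03],[.4963,-.0956,.3008],[[-.808,-.141,.572],[-.122,.99,.071],[-.577,-.013,-.817]])]
def fit():
    best=None
    for s in itertools.product([1,-1],repeat=4):
        for c1 in(0,1.57,3.1,-1.57):
          for c7 in(0,1.57,3.1,-1.57):
            f=lambda p:np.concatenate([np.r_[10*(fk(q,p,s)[0]-t),(fk(q,p,s)[1]-np.array(R)).ravel()] for q,t,R in D])
            o=least_squares(f,[.35,.55,.43,.3,0,0,c1,c7,0])
            if best is None or o.cost<best[0]:best=(o.cost,s,o.x)
    return best
if __name__=='__main__':
    b=fit();print(b[0],b[1],b[2].round(3).tolist());np.save('fk.npy',np.r_[b[1],b[2]])
    for q,t,R in D:x=fk(q,b[2],b[1]);print((x[0]-t).round(3),abs(x[1]-R).max().round(3))
E
time python3 fk.py
```

```text
0.0669940900922687 (-1, -1, -1, -1) [0.467, 0.541, 0.573, 0.328, -0.017, 0.098, -0.1, 1.476, -0.064]
[ 0.012 -0.002  0.004] 0.005
[-0.014  0.001 -0.01 ] 0.008
[-0.019  0.013 -0.007] 0.003
[0.    0.007 0.006] 0.004
[-0.002 -0.011  0.006] 0.056
real	0m35.767s
user	0m35.917s
sys	0m0.095s
```

```bash
cat >plan.py <<'E'
from sim import *
from cell import sensors
from h import gateR,tcp,G
Rg=gateR();pg=tcp(Rg,G);pre=pg-.1*Rg[:,2]
Rd=lambda yaw:np.c_[[-np.cos(yaw),-np.sin(yaw),0],[-np.sin(yaw),np.cos(yaw),0],[0,0,-1.]]
rng=np.random.default_rng(0);q0=np.array(sensors.get_state()['joint_pos']);res=[]
marg=lambda q:np.minimum(q-lo,hi-q).min()
for it in range(150):
    n=rng.integers(1,4);W=[]
    q=q0;m=9;E=0
    for k in range(n):
        az=rng.uniform(-1.2,.3);rr=rng.uniform(.3,.65);z=rng.uniform(.35,.55);ya=rng.uniform(-1.5,1.2)
        W.append((az,rr,z,ya));q,e=go(q,np.array([rr*np.cos(az),rr*np.sin(az),z]),Rd(ya),8);E=max(E,e);m=min(m,marg(q))
        if e>.02:break
    if E>.02:continue
    q1,e1=go(q,pre,Rg,8);q2,e2=go(q1,pg,Rg,6)
    if max(e1,e2)>.02:continue
    m=min(m,marg(q1),marg(q2));res.append((marg(q2),m,n,np.round(W,2).tolist(),q2.round(2).tolist()))
res.sort(key=lambda x:-(x[1]+x[0]-.05*x[2]))
for x in res[:6]:print(x)
E
time python3 plan.py
```

```text
(np.float64(0.0), np.float64(0.0), np.int64(1), [[0.13, 0.58, 0.46, -0.9]], [0.07, 0.48, 0.14, 2.0, -1.3, 0.31, 2.74])
(np.float64(0.0), np.float64(0.0), np.int64(1), [[-1.02, 0.33, 0.46, -1.05]], [0.03, 0.48, 0.18, 2.0, -1.32, 0.32, 2.74])
(np.float64(0.0), np.float64(0.0), np.int64(1), [[-0.81, 0.39, 0.5, 0.54]], [0.04, 0.48, 0.17, 2.0, -1.32, 0.32, 2.74])
(np.float64(0.0), np.float64(0.0), np.int64(1), [[-0.52, 0.32, 0.51, 0.95]], [0.06, 0.48, 0.15, 2.0, -1.31, 0.31, 2.74])
(np.float64(0.0), np.float64(0.0), np.int64(1), [[-0.98, 0.33, 0.54, 0.3]], [0.08, 0.48, 0.13, 2.0, -1.3, 0.31, 2.74])
(np.float64(0.0), np.float64(0.0), np.int64(2), [[-1.19, 0.43, 0.37, 0.26], [-0.79, 0.55, 0.54, -1.16]], [0.06, 0.48, 0.15, 2.0, -1.31, 0.31, 2.74])
real	0m17.818s
user	0m18.213s
sys	0m0.084s
```

```bash
cat >ik.py <<'E'
from sim import *
from h import gateR,tcp,G
rng=np.random.default_rng(1)
for lean in(32,35,38):
    R=gateR(lean);t=tcp(R,G);out=[]
    for k in range(250):
        q=rng.uniform(lo,hi)
        f=lambda q:np.r_[10*(fk(q,p,s)[0]-t),Ro.from_matrix(R@fk(q,p,s)[1].T).as_rotvec()]
        o=least_squares(lambda q:np.r_[f(q),.003*(q-(lo+hi)/2)/(hi-lo)],q,bounds=(lo,hi),max_nfev=40)
        if np.linalg.norm(f(o.x))<.02:
            x=o.x;
            if not any(np.linalg.norm(x-y[1])<.25 for y in out):out.append((np.minimum(x-lo,hi-x).min(),x))
    out.sort(key=lambda a:-a[0]);print(lean)
    for m,x in out[:6]:print(round(m,2),x.round(2))
E
time python3 ik.py
```

```text
32
0.21 [ 1.24  0.78 -1.06  2.03  1.05  0.34  1.26]
0.17 [ 1.16  0.71 -0.97  2.02  0.87  0.29  1.38]
0.12 [ 0.43  0.49 -0.22  1.98 -0.68  0.24  2.61]
0.12 [ 1.06  0.65 -0.86  2.02  0.63  0.24  1.56]
0.1 [ 0.58  0.5  -0.37  1.98 -0.48  0.22  2.46]
0.09 [ 0.96  0.6  -0.76  2.01  0.37  0.21  1.78]
35
0.11 [ 1.22  0.75 -1.    2.06  1.05  0.23  1.25]
0.11 [ 1.36  0.91 -1.16  2.07  1.36  0.38  1.08]
0.07 [ 1.15  0.7  -0.93  2.05  0.86  0.19  1.4 ]
0.04 [ 0.71  0.53 -0.47  2.02 -0.65  0.16  2.69]
0.04 [ 1.08  0.65 -0.85  2.04  0.61  0.16  1.61]
0.02 [ 0.79  0.54 -0.55  2.02 -0.46  0.14  2.54]
38
0.1 [ 1.4   0.95 -1.17  2.1   1.51  0.33  0.97]
0.1 [ 1.3   0.82 -1.06  2.09  1.36  0.22  1.03]
0.02 [ 1.22  0.74 -0.96  2.08  1.15  0.14  1.17]
real	0m53.054s
user	0m53.541s
sys	0m0.052s
```

```bash
cat >plan.py <<'E'
from sim import *
from cell import sensors
from h import gateR,tcp,G
Rg=gateR(32);pg=tcp(Rg,G);pre=pg-.1*Rg[:,2]
Rd=lambda yaw:np.c_[[-np.cos(yaw),-np.sin(yaw),0],[-np.sin(yaw),np.cos(yaw),0],[0,0,-1.]]
marg=lambda q:np.minimum(q-lo,hi-q).min()
def work(seed):
    rng=np.random.default_rng(seed);q0=np.array(sensors.get_state()['joint_pos']);res=[]
    for it in range(130):
        n=rng.integers(1,4);W=[];q=q0;m=9;bad=0
        for k in range(n):
            az=rng.uniform(-1.5,.3);rr=rng.uniform(.25,.7);z=rng.uniform(.33,.55);ya=rng.uniform(-2.5,2)
            W.append((az,rr,z,ya));q,e=go(q,np.array([rr*np.cos(az),rr*np.sin(az),z]),Rd(ya),8)
            if e>.01:bad=1;break
            m=min(m,marg(q))
        if bad:continue
        q1,e1=go(q,pre,Rg,8)
        if e1>.005:continue
        q2,e2=go(q1,pg,Rg,6)
        if e2>.005 or Ro.from_matrix(Rg@fk(q2,p,s)[1].T).magnitude()>.02:continue
        res.append((round(min(marg(q1),marg(q2)),2),round(m,2),int(n),np.round(W,2).tolist(),q1.round(2).tolist(),q2.round(2).tolist()))
    return res
if __name__=='__main__':
    from multiprocessing import Pool,cpu_count
    with Pool() as P:res=sum(P.map(work,range(12)),[])
    res.sort(key=lambda x:-(x[0]+.3*x[1]-.02*x[2]));print(cpu_count(),len(res))
    for x in res[:6]:print(x)
E
time timeout 500 python3 plan.py
```

```text
4 6
(np.float64(0.11), np.float64(0.0), 3, [[-1.09, 0.31, 0.39, 0.14], [-0.5, 0.61, 0.45, -1.2], [-0.76, 0.62, 0.47, 1.82]], [0.55, 0.26, -0.27, 2.06, -0.57, 0.4, 2.5], [0.51, 0.49, -0.3, 1.98, -0.58, 0.23, 2.53])
(np.float64(0.09), np.float64(0.0), 2, [[-1.46, 0.39, 0.54, -0.08], [-0.04, 0.55, 0.46, -1.64]], [0.37, 0.25, -0.1, 2.06, -0.64, 0.41, 2.53], [0.39, 0.48, -0.18, 1.98, -0.74, 0.25, 2.65])
(np.float64(0.1), np.float64(0.0), 3, [[-1.44, 0.34, 0.41, -0.39], [0.13, 0.56, 0.4, -2.42], [-1.21, 0.7, 0.43, 0.61]], [0.7, 0.27, -0.41, 2.07, -0.5, 0.39, 2.47], [0.6, 0.51, -0.39, 1.98, -0.44, 0.22, 2.43])
(np.float64(0.08), np.float64(0.0), 3, [[-0.37, 0.54, 0.37, -2.22], [-0.76, 0.59, 0.51, 0.78], [-1.3, 0.66, 0.51, 1.45]], [1.13, 0.32, -0.82, 2.1, -0.24, 0.37, 2.31], [0.81, 0.55, -0.6, 2.0, -0.02, 0.2, 2.1])
(np.float64(0.04), np.float64(0.0), 2, [[-0.51, 0.52, 0.52, -1.85], [-0.77, 0.66, 0.34, 1.2]], [0.28, 0.25, -0.02, 2.06, -0.68, 0.41, 2.55], [0.32, 0.48, -0.11, 1.98, -0.82, 0.26, 2.7])
(np.float64(0.0), np.float64(0.0), 2, [[-1.25, 0.36, 0.41, 0.42], [0.01, 0.6, 0.4, -1.83]], [0.18, 0.25, 0.08, 2.06, -0.72, 0.42, 2.56], [0.24, 0.48, -0.03, 1.98, -0.9, 0.28, 2.74])
real	0m41.492s
user	2m33.036s
sys	0m0.121s
```

```bash
cat >plan2.py <<'E'
from plan import *
YH=np.radians(8.1)-np.pi/2
Hb=np.array([.447,-.139,.1415+.0539]);H=np.array([.44,-.14,.33])
def work2(seed):
    rng=np.random.default_rng(seed);q0=np.array(sensors.get_state()['joint_pos']);res=[]
    for it in range(60):
        n=rng.integers(1,4);W=[];q=q0;bad=0
        for k in range(n):
            az=rng.uniform(-1.5,.2);rr=rng.uniform(.3,.65);z=rng.uniform(.35,.5);ya=rng.uniform(-2.6,1.5)
            W.append((az,rr,z,ya));q,e=go(q,np.array([rr*np.cos(az),rr*np.sin(az),z]),Rd(ya),8)
            if e>.01:bad=1;break
        if bad:continue
        ms=[];qs=[]
        for t,R in((H,Rd(YH)),(pre,Rg),(pg,Rg),(pre,Rg),(H,Rd(YH)),(Hb,Rd(YH)),(Hb-[0,0,.06],Rd(YH)),(H,Rd(YH)),(pre,Rg),(pg,Rg)):
            q,e=go(q,t,R,8);ms.append(marg(q));qs.append(q.round(2).tolist())
            if e>.008 or Ro.from_matrix(R@fk(q,p,s)[1].T).magnitude()>.02:bad=1;break
        if bad:continue
        res.append((round(min(ms),3),int(n),np.round(W,2).tolist(),qs[0],qs[2],qs[-1]))
    return res
if __name__=='__main__':
    from multiprocessing import Pool
    with Pool() as P:res=sum(P.map(work2,range(32)),[])
    res.sort(key=lambda x:-(x[0]-.01*x[1]));print(len(res))
    for x in res[:6]:print(x)
E
time timeout 500 python3 plan2.py
```

```text
16
(np.float64(0.112), 3, [[-1.39, 0.51, 0.48, -2.49], [-0.13, 0.37, 0.36, -2.53], [-1.0, 0.55, 0.42, 0.9]], [0.39, 0.14, -0.17, 1.9, 0.03, 1.1, 0.36], [0.5, 0.49, -0.29, 1.98, -0.59, 0.23, 2.54], [0.46, 0.49, -0.25, 1.98, -0.65, 0.24, 2.58])
(np.float64(0.102), 3, [[-0.66, 0.39, 0.35, -1.81], [-0.32, 0.37, 0.41, -2.58], [-0.09, 0.35, 0.39, 1.01]], [0.5, 0.14, -0.27, 1.9, 0.04, 1.1, 0.36], [0.57, 0.5, -0.36, 1.98, -0.49, 0.22, 2.47], [0.54, 0.5, -0.33, 1.98, -0.54, 0.23, 2.51])
(np.float64(0.093), 3, [[-1.12, 0.37, 0.4, -1.86], [-0.91, 0.63, 0.44, -1.21], [-1.04, 0.63, 0.42, 1.42]], [0.62, 0.15, -0.39, 1.91, 0.06, 1.1, 0.36], [0.64, 0.51, -0.43, 1.99, -0.37, 0.21, 2.37], [0.61, 0.51, -0.4, 1.98, -0.42, 0.22, 2.41])
(np.float64(0.092), 3, [[-0.61, 0.59, 0.39, -2.38], [-0.86, 0.56, 0.47, -1.9], [-1.26, 0.64, 0.4, 0.75]], [0.29, 0.14, -0.07, 1.9, 0.01, 1.1, 0.36], [0.43, 0.49, -0.22, 1.98, -0.69, 0.24, 2.61], [0.39, 0.48, -0.18, 1.98, -0.74, 0.25, 2.65])
(np.float64(0.077), 3, [[0.03, 0.6, 0.47, -1.07], [-0.68, 0.58, 0.5, -2.5], [-1.2, 0.57, 0.43, 1.22]], [0.26, 0.14, -0.05, 1.9, 0.01, 1.1, 0.36], [0.41, 0.48, -0.2, 1.98, -0.71, 0.25, 2.63], [0.37, 0.48, -0.16, 1.98, -0.76, 0.26, 2.66])
(np.float64(0.055), 2, [[-1.48, 0.39, 0.44, 0.47], [0.12, 0.38, 0.38, -0.86]], [0.22, 0.14, -0.01, 1.9, 0.0, 1.1, 0.36], [0.38, 0.48, -0.17, 1.98, -0.75, 0.25, 2.65], [0.34, 0.48, -0.13, 1.98, -0.8, 0.26, 2.68])
real	1m7.513s
user	3m56.999s
sys	0m0.157s
```

```bash
cat >>h.py <<'E'
Rd=lambda yaw:np.c_[[-np.cos(yaw),-np.sin(yaw),0],[-np.sin(yaw),np.cos(yaw),0],[0,0,-1.]]
def steps(R,p,n):
    d,w=rel(R,p)
    for k in range(1,n+1):print((d*k/n).round(1).tolist(),(w*k/n).round(2).tolist())
E
python3 -c "
from h import *
steps(Rd(-1.81),np.array([.308,-.239,.35]),16)"
```

```text
rel cm [ 14.21 -11.62 -15.76] rot [0.587 0.416 1.883]
[0.9, -0.7, -1.0] [0.04, 0.03, 0.12]
[1.8, -1.5, -2.0] [0.07, 0.05, 0.24]
[2.7, -2.2, -3.0] [0.11, 0.08, 0.35]
[3.6, -2.9, -3.9] [0.15, 0.1, 0.47]
[4.4, -3.6, -4.9] [0.18, 0.13, 0.59]
[5.3, -4.4, -5.9] [0.22, 0.16, 0.71]
[6.2, -5.1, -6.9] [0.26, 0.18, 0.82]
[7.1, -5.8, -7.9] [0.29, 0.21, 0.94]
[8.0, -6.5, -8.9] [0.33, 0.23, 1.06]
[8.9, -7.3, -9.9] [0.37, 0.26, 1.18]
[9.8, -8.0, -10.8] [0.4, 0.29, 1.29]
[10.7, -8.7, -11.8] [0.44, 0.31, 1.41]
[11.5, -9.4, -12.8] [0.48, 0.34, 1.53]
[12.4, -10.2, -13.8] [0.51, 0.36, 1.65]
[13.3, -10.9, -14.8] [0.55, 0.39, 1.77]
[14.2, -11.6, -15.8] [0.59, 0.42, 1.88]
```

```bash
python3 -m pendant '[[[1,-0.7,-1],[0.04,0.03,0.12],1],[[1.8,-1.5,-2],[0.07,0.05,0.24],1],[[2.7,-2.2,-3],[0.11,0.08,0.35],1],[[3.6,-2.9,-4],[0.15,0.1,0.47],1],[[4.4,-3.6,-5],[0.18,0.13,0.59],1],[[5.3,-4.4,-6],[0.22,0.16,0.71],1],[[6.2,-5.1,-7],[0.26,0.18,0.82],1],[[7.1,-5.8,-8],[0.29,0.21,0.94],1],[[8,-6.5,-9],[0.33,0.23,1.06],1],[[8.9,-7.3,-10],[0.37,0.26,1.18],1],[[9.8,-8,-11],[0.4,0.29,1.29],1],[[10.7,-8.7,-12],[0.44,0.31,1.41],1],[[11.5,-9.4,-13],[0.48,0.34,1.53],1],[[12.4,-10.2,-14],[0.51,0.36,1.65],1],[[13.3,-11,-15],[0.55,0.39,1.77],1],[[14.2,-11.6,-16],[0.59,0.42,1.88],1]]'
python3 -c "
from h import *
s=st();from sim import *;x=fk(s['joint_pos'],p,globals()['s'] if 0 else np.load('fk.npy')[:4]);print(x[0]-s['tool_pos'])
steps(Rd(-2.58),np.array([.351,-.116,.41]),8)"; timeout 300 python3 plan2.py
```

```text
clock: 5.2
tool_pos: [0.3066, -0.2391, 0.3521]
tool_rot: [[0.238, 0.971, -0.005], [0.971, -0.238, 0.002], [0.001, -0.005, -1.0]]
wrist_force: [0.7, 0.4, -0.6]
opening: 0.0854
finger_force: 0.0
5.2 [ 0.3066 -0.2391  0.3521] [[0.238, 0.971, -0.005], [0.971, -0.238, 0.002], [0.001, -0.005, -1.0]] [-0.71 -0.19  1.13  2.07  0.18  1.16  0.1 ] [ 0.7  0.4 -0.6] 0.0854 0.0
31
(np.float64(0.113), 2, [[-0.49, 0.56, 0.37, -0.78], [-0.87, 0.64, 0.45, 1.46]], [0.32, 0.14, -0.1, 1.9, 0.02, 1.1, 0.36], [0.45, 0.49, -0.24, 1.98, -0.66, 0.24, 2.59], [0.41, 0.48, -0.2, 1.98, -0.71, 0.25, 2.63])
(np.float64(0.109), 2, [[-1.09, 0.44, 0.36, 1.37], [-1.13, 0.54, 0.4, 0.98]], [0.31, 0.14, -0.1, 1.9, 0.02, 1.1, 0.36], [0.45, 0.49, -0.24, 1.98, -0.67, 0.24, 2.6], [0.41, 0.48, -0.2, 1.98, -0.72, 0.25, 2.63])
(np.float64(0.115), 3, [[-1.15, 0.62, 0.37, -1.07], [-1.3, 0.54, 0.35, 0.86], [-1.27, 0.6, 0.44, -1.02]], [0.37, 0.14, -0.15, 1.9, 0.02, 1.1, 0.36], [0.49, 0.49, -0.28, 1.98, -0.61, 0.23, 2.56], [0.45, 0.49, -0.24, 1.98, -0.66, 0.24, 2.59])
(np.float64(0.115), 3, [[-0.71, 0.43, 0.37, -2.42], [-0.01, 0.44, 
[... 327 characters left out ...]
 0.49, -0.28, 1.98, -0.61, 0.23, 2.56], [0.45, 0.49, -0.24, 1.98, -0.67, 0.24, 2.6])
(np.float64(0.113), 3, [[-0.49, 0.37, 0.42, 1.45], [0.05, 0.57, 0.43, 0.96], [-0.43, 0.44, 0.43, -1.79]], [0.32, 0.14, -0.1, 1.9, 0.02, 1.1, 0.36], [0.45, 0.49, -0.24, 1.98, -0.66, 0.24, 2.59], [0.41, 0.48, -0.2, 1.98, -0.71, 0.25, 2.63])Traceback (most recent call last):
  File "<string>", line 3, in <module>
    s=st();from sim import *;x=fk(s['joint_pos'],p,globals()['s'] if 0 else np.load('fk.npy')[:4]);print(x[0]-s['tool_pos'])
                                  ~^^^^^^^^^^^^^
IndexError: only integers, slices (`:`), ellipsis (`...`), numpy.newaxis (`None`) and integer or boolean arrays are valid indices
```

```bash
python3 -c "
from h import *
steps(Rd(-.78),np.array([.494,-.264,.37]),8)"
```

```text
rel cm [ 2.05 18.78 -1.89] rot [-0.004 -0.004 -1.031]
[0.3, 2.3, -0.2] [-0.0, -0.0, -0.13]
[0.5, 4.7, -0.5] [-0.0, -0.0, -0.26]
[0.8, 7.0, -0.7] [-0.0, -0.0, -0.39]
[1.0, 9.4, -0.9] [-0.0, -0.0, -0.52]
[1.3, 11.7, -1.2] [-0.0, -0.0, -0.64]
[1.5, 14.1, -1.4] [-0.0, -0.0, -0.77]
[1.8, 16.4, -1.7] [-0.0, -0.0, -0.9]
[2.1, 18.8, -1.9] [-0.0, -0.0, -1.03]
```

```bash
python3 -m pendant '[[[0.3,2.3,-0.2],[0,0,-0.13],1],[[0.5,4.7,-0.5],[0,0,-0.26],1],[[0.8,7,-0.7],[0,0,-0.39],1],[[1,9.4,-0.9],[0,0,-0.52],1],[[1.3,11.7,-1.2],[0,0,-0.64],1],[[1.5,14.1,-1.4],[0,0,-0.77],1],[[1.8,16.4,-1.7],[0,0,-0.9],1],[[2.1,18.8,-1.9],[0,0,-1.03],1],[[2.1,18.8,-1.9],[0,0,-1.03],1]]'
python3 -c "
from h import *
st();steps(Rd(1.46),np.array([.413,-.489,.45]),17)"
```

```text
clock: 6.1
tool_pos: [0.4979, -0.2614, 0.3693]
tool_rot: [[-0.718, 0.696, -0.004], [0.696, 0.718, 0.0], [0.003, -0.002, -1.0]]
wrist_force: [1.3, -0.3, -0.4]
opening: 0.0851
finger_force: 0.0
6.1 [ 0.4979 -0.2614  0.3693] [[-0.718, 0.696, -0.004], [0.696, 0.718, 0.0], [0.003, -0.002, -1.0]] [-0.29  0.38  0.95  1.68 -0.32  1.26  1.53] [ 1.3 -0.3 -0.4] 0.0851 0.0
rel cm [ -9.71 -22.27  -8.05] rot [ 2.000e-03 -4.000e-03 -2.229e+00]
[-0.6, -1.3, -0.5] [0.0, -0.0, -0.13]
[-1.1, -2.6, -0.9] [0.0, -0.0, -0.26]
[-1.7, -3.9, -1.4] [0.0, -0.0, -0.39]
[-2.3, -5.2, -1.9] [0.0, -0.0, -0.52]
[-2.9, -6.6, -2.4] [0.0, -0.0, -0.66]
[-3.4, -7.9, -2.8] [0.0, -0.0, -0.79]
[-4.0, -9.2, -3.3] [0.0, -0.0, -0.92]
[-4.6, -10.5, -3.8] [0.0, -0.0, -1.05]
[-5.1, -11.8, -4.3] [0.0, -0.0, -1.18]
[-5.7, -13.1, -4.7] [0.0, -0.0, -1.31]
[-6.3, -14.4, -5.2] [0.0, -0.0, -1.44]
[-6.9, -15.7, -5.7] [0.0, -0.0, -1.57]
[-7.4, -17.0, -6.2] [0.0, -0.0, -1.7]
[-8.0, -18.3, -6.6] [0.0, -0.0, -1.84]
[-8.6, -19.7, -7.1] [0.0, -0.0, -1.97]
[-9.1, -21.0, -7.6] [0.0, -0.0, -2.1]
[-9.7, -22.3, -8.0] [0.0, -0.0, -2.23]
```

```bash
python3 -m pendant '[[[-0.6,-1.3,-0.5],[0,0,-0.13],1],[[-1.1,-2.6,-1],[0,0,-0.26],1],[[-1.7,-3.9,-1.5],[0,0,-0.39],1],[[-2.3,-5.2,-2],[0,0,-0.52],1],[[-2.9,-6.6,-2.5],[0,0,-0.66],1],[[-3.4,-8,-3],[0,0,-0.79],1],[[-4,-9.2,-3.4],[0,0,-0.92],1],[[-4.6,-10.5,-3.8],[0,0,-1.05],1],[[-5.1,-11.8,-4.3],[0,0,-1.18],1],[[-5.7,-13.1,-4.8],[0,0,-1.31],1],[[-6.3,-14.4,-5.2],[0,0,-1.44],1],[[-6.9,-15.7,-5.7],[0,0,-1.57],1],[[-7.4,-17,-6.2],[0,0,-1.7],1],[[-8,-18.4,-6.6],[0,0,-1.84],1],[[-8.6,-19.7,-7.1],[0,0,-1.97],1],[[-9.1,-21,-7.6],[0,0,-2.1],1],[[-9.7,-22.3,-8],[0,0,-2.23],1],[[-9.7,-22.3,-8],[0,0,-2.23],1]]'
sed -i 's/n=rng.integers(1,4)/n=rng.integers(0,3)/' plan2.py; sed -i 's/range(32)/range(16)/' plan2.py
python3 -c "
from h import *
st()"; timeout 300 python3 plan2.py
```

```text
clock: 7.9
tool_pos: [0.4326, -0.4571, 0.4283]
tool_rot: [[-0.567, -0.818, -0.1], [-0.82, 0.572, -0.02], [0.074, 0.071, -0.995]]
wrist_force: [44.7, 88.2, 42.9]
opening: 0.0856
finger_force: 0.0
7.9 [ 0.4326 -0.4571  0.4283] [[-0.567, -0.818, -0.1], [-0.82, 0.572, -0.02], [0.074, 0.071, -0.995]] [ 1.34  0.69 -1.27  1.25  0.69  1.73  2.74] [44.7 88.2 42.9] 0.0856 0.0
660
(np.float64(0.116), 2, [[-0.36, 0.35, 0.36, 1.21], [-1.49, 0.35, 0.5, 0.26]], [0.35, 0.14, -0.14, 1.9, 0.02, 1.1, 0.36], [0.48, 0.49, -0.27, 1.98, -0.63, 0.24, 2.57], [0.44, 0.49, -0.23, 1.98, -0.68, 0.24, 2.6])
(np.float64(0.102), 1, [[-1.46, 0.41, 0.47, 0.83]], [0.5, 0.14, -0.27, 1.9, 0.04, 1.1, 0.36], [0.57, 0.5, -0.36, 1.98, -0.49, 0.22, 2.47], [0.54, 0.5, -0.33, 1.98, -0.54, 0.23, 2.5])
(np.float64(0.099), 1, [[-0.63, 0.35, 0.4, 1.48]], [0.3, 0.14, -0.08, 1.9, 0.01, 1.1, 0.36], [0.44, 0.49, -0.23, 1.98, -0.68, 0.24, 2.6], [0.39, 0.48, -0.19, 1.98, -0.73, 0.25, 2.64])
(np.float64(0.099), 1, [[-1.48, 0.42, 0.47, 0.84]], [0.54, 0.15, -0.31, 1.91, 0.05, 1.1, 0.36], [0.6, 0.5, -0.38, 1.98, -0.45, 0.22, 2.44], [0.56, 0.5, -0.35, 1.98, -0.5, 0.22, 2.48])
(np.float64(0.108), 2, [[-1.5, 0.45, 0.41, 1.35], [-1.41, 0.62, 0.49, -0.14]], [0.43, 0.14, -0.21, 1.9, 0.03, 1.1, 0.36], [0.53, 0.5, -0.32, 1.98, -0.55, 0.23, 2.51], [0.49, 0.49, -0.28, 1.98, -0.61, 0.23, 2.55])
(np.float64(0.107), 2, [[-0.18, 0.36, 0.38, 1.12], [-1.3, 0.43, 0.37, 0.2]], [0.44, 0.14, -0.22, 1.9, 0.04, 1.1, 0.36], [0.53, 0.5, -0.32, 1.98, -0.55, 0.23, 2.51], [0.5, 0.49, -0.29, 1.98, -0.6, 0.23, 2.55])
```

```bash
python3 -c "
from h import *
for i in range(3):
    grab_frame('wrist');s=st();print(np.round(s['joint_vel'],2),np.round(s['tau'],0),np.round(s['joint_pos'],3),np.round(s['moment'],1))
snap('side','side3');snap('scene','scene3')
a=cv2.imread('pics/side3.png');b=cv2.imread('pics/scene3.png');cv2.imwrite('pics/both3.png',np.hstack([cv2.resize(a,(400,300)),cv2.resize(b,(400,300))]))
"
```

```text
7.95 [ 0.4297 -0.4613  0.4244] [[-0.57, -0.814, -0.11], [-0.817, 0.576, -0.023], [0.082, 0.076, -0.994]] [ 1.34  0.69 -1.26  1.25  0.7   1.73  2.74] [-3.4 -8.3 -3.1] 0.0853 0.0
[-0.02 -0.01  0.06  0.03 -0.15 -0.08 -0.  ] [-16. -96. -40. -28.  -3.  -0.   0.] [ 1.339  0.691 -1.261  1.253  0.699  1.73   2.739] [-0.4  0.  -0. ]
8.0 [ 0.4319 -0.4579  0.4251] [[-0.568, -0.816, -0.105], [-0.82, 0.572, -0.019], [0.076, 0.075, -0.994]] [ 1.34  0.69 -1.26  1.25  0.69  1.73  2.74] [ 0.7  0.5 -0.4] 0.0856 0.0
[-0.04 -0.05 -0.05  0.02 -0.12 -0.05  0.  ] [ -1. -73. -22. -28.   1.   1.   0.] [ 1.338  0.689 -1.262  1.254  0.692  1.726  2.739] [-0.  -0.1 -0. ]
8.05 [ 0.4341 -0.4545  0.4269] [[-0.564, -0.82, -0.1], [-0.823, 0.568, -0.018], [0.071, 0.072, -0.995]] [ 1.34  0.69 -1.26  1.25  0.69  1.72  2.74] [ 0.6  1.2 -0.1] 0.0856 0.0
[-0.03 -0.05 -0.05  0.01 -0.05 -0.03  0.01] [  3. -66. -17. -28.   2.   1.  -0.] [ 1.336  0.686 -1.264  1.255  0.687  1.724  2.74 ] [ 0.1 -0.1  0. ]
```

View pics/both3.png

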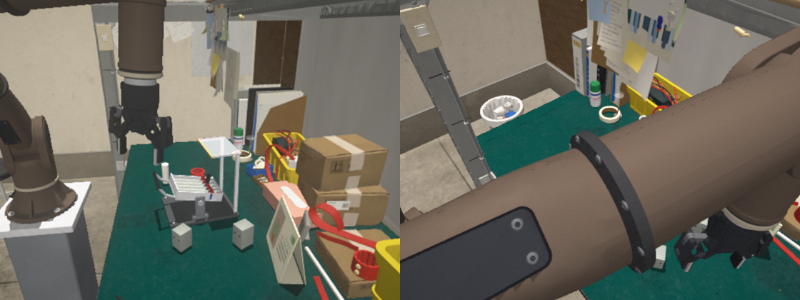

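The arm now stands right of the stand with nothing touched, and the force spike was a transient from a joint stop. I'll check the next path from here in simulation.

```bash
cat >cyc.py <<'E'
import sys
from plan2 import *
q=np.array(sensors.get_state()['joint_pos'])
def run(q,seq,n=10):
    for name,t,R in seq:
        q0=q;t0,R0=fk(q,p,s);w=Ro.from_matrix(R@R0.T).as_rotvec();mm=9;dm=0
        for k in range(1,n+1):
            q2,e=go(q,t0+(t-t0)*k/n,Ro.from_rotvec(w*k/n).as_matrix()@R0,1);dm=max(dm,abs(q2-q).max());q=q2;mm=min(mm,marg(q))
        print(name,q.round(2),'err',round(e,3),'minmarg',round(mm,2),'maxstep',round(dm,2))
    return q
if __name__=='__main__':
    H1=np.array([.44,-.14,.33])
    for lab,pre_seq in(('direct',[]),('viaH',[('H',H1,Rd(YH))]),('via x',[('x',np.array([.42,-.35,.38]),Rd(.14))])):
        print(lab);run(q,pre_seq+[('pre',pre,Rg),('gr',pg,Rg),('pre',pre,Rg),('H',H1,Rd(YH)),('Hb',Hb,Rd(YH)),('Hl',Hb-[0,0,.06],Rd(YH)),('H',H1,Rd(YH)),('pre',pre,Rg),('gr',pg,Rg)])
E
python3 cyc.py
```

```text
direct
pre [ 1.45  0.43 -1.16  2.13  0.18  0.37  1.99] err 0.0 minmarg 0.0 maxstep 0.17
gr [ 0.97  0.6  -0.76  2.01  0.38  0.21  1.76] err 0.0 minmarg 0.09 maxstep 0.06
pre [ 1.45  0.44 -1.16  2.13  0.18  0.37  1.99] err 0.0 minmarg 0.11 maxstep 0.06
H [ 1.24  0.16 -0.98  1.95  0.15  1.1   0.35] err 0.0 minmarg 0.16 maxstep 0.2
Hb [ 1.07  0.48 -0.88  1.99  0.48  0.89  0.09] err 0.0 minmarg 0.29 maxstep 0.03
Hl [ 0.99  0.6  -0.79  1.99  0.59  0.8   0.  ] err 0.0 minmarg 0.4 maxstep 0.01
H [ 1.27  0.16 -1.    1.96  0.15  1.1   0.34] err 0.0 minmarg 0.27 maxstep 0.05
pre [ 1.43  0.43 -1.14  2.13  0.15  0.37  2.01] err 0.0 minmarg 0.13 maxstep 0.2
gr [ 0.96  0.6  -0.75  2.01  0.36  0.21  1.79] err 0.0 minmarg 0.09 maxstep 0.06
viaH
H [ 1.36  0.17 -1.1   1.97  0.17  1.1   0.34] err 0.0 minmarg 0.02 maxstep 0.26
pre [ 1.5   0.48 -1.22  2.14  0.3   0.38  1.89] err 0.0 minmarg 0.05 maxstep 0.17
gr [ 1.01  0.62 -0.81  2.01  0.5   0.22  1.67] err 0.0 minmarg 0.1 maxstep 0.06
pre [ 1.5   0.48 -1.22  2.14  0.3   0.38  1.89] err 0.0 minmarg 0.05 maxstep 0.06
H [ 1.33  0.17 -1.07  1.96  0.17  1.1 
[... 554 characters left out ...]
2.13  0.21  0.37  1.97] err 0.0 minmarg 0.0 maxstep 0.11
gr [ 0.98  0.61 -0.77  2.01  0.41  0.22  1.74] err 0.0 minmarg 0.1 maxstep 0.06
pre [ 1.46  0.45 -1.17  2.13  0.21  0.37  1.96] err 0.0 minmarg 0.1 maxstep 0.06
H [ 1.26  0.16 -1.    1.96  0.15  1.1   0.34] err 0.0 minmarg 0.14 maxstep 0.19
Hb [ 1.09  0.49 -0.89  1.99  0.49  0.89  0.08] err 0.0 minmarg 0.27 maxstep 0.04
Hl [ 1.    0.6  -0.8   1.99  0.6   0.8  -0.01] err 0.0 minmarg 0.39 maxstep 0.01
H [ 1.29  0.17 -1.03  1.96  0.16  1.1   0.34] err 0.0 minmarg 0.24 maxstep 0.05
pre [ 1.45  0.44 -1.16  2.13  0.18  0.37  1.98] err 0.0 minmarg 0.11 maxstep 0.2
gr [ 0.97  0.6  -0.76  2.01  0.39  0.22  1.76] err 0.0 minmarg 0.1 maxstep 0.06
```

```bash
python3 -c "
from h import *
steps(Rd(.14),np.array([.43,-.24,.36]),9)
from cyc import *
run(q,[('x',np.array([.43,-.24,.36]),Rd(.14)),('pre',pre,Rg)])"
```

```text
rel cm [-17.6   11.94   6.55] rot [ 0.035 -0.095  0.832]
[-2.0, 1.3, 0.7] [0.0, -0.01, 0.09]
[-3.9, 2.7, 1.5] [0.01, -0.02, 0.18]
[-5.9, 4.0, 2.2] [0.01, -0.03, 0.28]
[-7.8, 5.3, 2.9] [0.02, -0.04, 0.37]
[-9.8, 6.6, 3.6] [0.02, -0.05, 0.46]
[-11.7, 8.0, 4.4] [0.02, -0.06, 0.55]
[-13.7, 9.3, 5.1] [0.03, -0.07, 0.65]
[-15.6, 10.6, 5.8] [0.03, -0.08, 0.74]
[-17.6, 11.9, 6.6] [0.04, -0.09, 0.83]
x [ 1.69  0.25 -1.27  1.9   0.26  1.18  2.04] err 0.001 minmarg 0.0 maxstep 0.09
pre [ 1.46  0.44 -1.17  2.13  0.2   0.37  1.97] err 0.0 minmarg 0.0 maxstep 0.09
```

```bash
python3 -m pendant '[[[-1,0.7,0.4],[0,0,0.05],1],[[-2,1.3,0.7],[0,-0.01,0.09],1],[[-4,2.7,1.5],[0.01,-0.02,0.18],1],[[-6,4,2.2],[0.01,-0.03,0.28],1],[[-8,5.3,2.9],[0.02,-0.04,0.37],1],[[-10,6.6,3.6],[0.02,-0.05,0.46],1],[[-12,8,4.4],[0.02,-0.06,0.55],1],[[-14,9.3,5.1],[0.03,-0.07,0.65],1],[[-16,10.6,5.8],[0.03,-0.08,0.74],1],[[-17.6,12,6.5],[0.035,-0.095,0.83],1],[[-17.6,12,6.5],[0.035,-0.095,0.83],1]]'
python3 -c "
from h import *
st();R=gateR(32);steps(R,tcp(R,G)-.1*R[:,2],10)"
```

```text
clock: 9.25
tool_pos: [0.4288, -0.2363, 0.3604]
tool_rot: [[-0.99, -0.144, -0.001], [-0.144, 0.99, -0.003], [0.001, -0.003, -1.0]]
wrist_force: [-0.4, -0.7, 0.2]
opening: 0.0853
finger_force: 0.0
9.25 [ 0.4288 -0.2363  0.3604] [[-0.99, -0.144, -0.001], [-0.144, 0.99, -0.003], [0.001, -0.003, -1.0]] [ 1.31  0.4  -1.21  1.74  0.4   1.27  1.71] [-0.4 -0.7  0.2] 0.0853 0.0
rel cm [-14.31   9.82  10.15] rot [-0.002 -0.56   0.003]
[-1.4, 1.0, 1.0] [-0.0, -0.06, 0.0]
[-2.9, 2.0, 2.0] [-0.0, -0.11, 0.0]
[-4.3, 2.9, 3.0] [-0.0, -0.17, 0.0]
[-5.7, 3.9, 4.1] [-0.0, -0.22, 0.0]
[-7.2, 4.9, 5.1] [-0.0, -0.28, 0.0]
[-8.6, 5.9, 6.1] [-0.0, -0.34, 0.0]
[-10.0, 6.9, 7.1] [-0.0, -0.39, 0.0]
[-11.4, 7.9, 8.1] [-0.0, -0.45, 0.0]
[-12.9, 8.8, 9.1] [-0.0, -0.5, 0.0]
[-14.3, 9.8, 10.1] [-0.0, -0.56, 0.0]
```

```bash
python3 -m pendant '[[[-1.4,1,1],[0,-0.06,0],0.5],[[-2.9,2,2],[0,-0.11,0],0.5],[[-4.3,2.9,3],[0,-0.17,0],0.5],[[-5.7,3.9,4.1],[0,-0.22,0],0.5],[[-7.2,4.9,5.1],[0,-0.28,0],0.5],[[-8.6,5.9,6.1],[0,-0.34,0],0.5],[[-10,6.9,7.1],[0,-0.39,0],0.5],[[-11.4,7.9,8.1],[0,-0.45,0],0.5],[[-12.9,8.8,9.1],[0,-0.5,0],0.5],[[-14.3,9.8,10.1],[0,-0.56,0],0.5],[[-14.3,9.8,10.1],[0,-0.56,0],0.5]]'
python3 - <<'E'
from h import *
st();R=gateR(32);rel(R,tcp(R,G))
cv2.imwrite('pics/w4.png',cv2.cvtColor(grab_frame('wrist'),cv2.COLOR_RGB2BGR))
K=G-.005*(np.sin(.21)*X+np.cos(.21)*Z);u=np.sin(.21)*X+np.cos(.21)*Z
for nm,P in(('Kpt',K),('top',K+.013*u),('foot',K-.022*u),('G',G)):print(nm,proj('wrist',P).round(1))
im=cv2.imread('pics/w4.png');g=im.max(2);hsv=cv2.cvtColor(im,cv2.COLOR_BGR2HSV)
red=(cv2.inRange(hsv,(0,150,90),(8,255,255))|cv2.inRange(hsv,(172,150,90),(180,255,255)))
x0,y0=proj('wrist',K).astype(int);
m=(g<45).astype(np.uint8);m[:,:x0-40]=0;m[:,x0+40:]=0;n,l,s,c=cv2.connectedComponentsWithStats(m)
print([(s[i].tolist(),c[i].round(1).tolist()) for i in range(1,n) if s[i,4]>60])
n,l,s,c=cv2.connectedComponentsWithStats(red);print([(s[i].tolist()) for i in range(1,n) if s[i,4]>60])
E
```

```text
clock: 10.35
tool_pos: [0.5564, -0.1224, 0.2579]
tool_rot: [[-0.839, -0.145, 0.525], [-0.124, 0.989, 0.075], [-0.53, -0.002, -0.848]]
wrist_force: [-0.9, 0.2, -0.1]
opening: 0.0427
finger_force: 0.0
10.35 [ 0.5564 -0.1224  0.2579] [[-0.839, -0.145, 0.525], [-0.124, 0.989, 0.075], [-0.53, -0.002, -0.848]] [ 1.03  0.41 -1.01  2.09  0.62  0.33  1.33] [-0.9  0.2 -0.1] 0.0427 0.0
rel cm [-0.06  0.34  9.97] rot [0.    0.    0.004]
Kpt [284.9 218.6]
top [285.1 235.7]
foot [284.8 191.4]
G [285.  225.1]
[([275, 187, 17, 50, 804], [283.2, 211.9]), ([244, 400, 80, 20, 1387], [284.3, 410.6])]
[[476, 100, 84, 83, 5435], [186, 164, 196, 31, 2742], [300, 275, 26, 15, 167], [43, 310, 47, 47, 1203], [333, 353, 7, 28, 70], [296, 369, 42, 27, 219]]
```

View pics/w4.png

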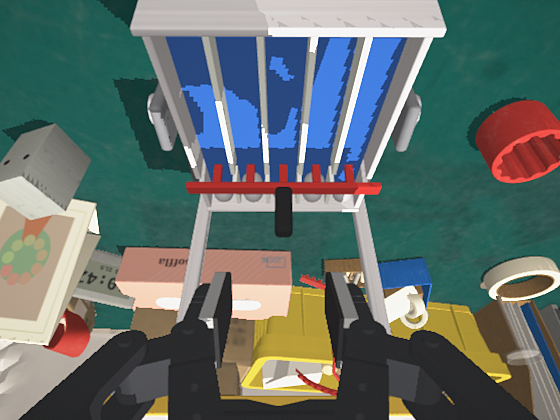

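The knob is at (283,212) in the wrist view, as predicted to within 2 px; the gate is shut and all the balls are behind it. I'll go in along the tool axis.

```bash
python3 -m pendant '[[[0,0.1,2],[0,0,0],0.5],[[0,0.2,4],[0,0,0],0.5],[[0,0.25,6],[0,0,0],0.5],[[0,0.25,8],[0,0,0],0.5],[[0,0.25,9],[0,0,0],0.5],[[0,0.25,10],[0,0,0],0.5],[[0,0.25,10],[0,0,0],0.5],[[0,0.25,10],[0,0,0],0.1],[[0,0.25,10],[0,0,0],0.1],[[0,0.25,10],[0,0,0],0],[[0,0.25,10],[0,0,0],0],[[0,0.25,10],[0,0,0],0]]' 25
python3 -c "
from h import *
st()"
```

```text
clock: 11.6
tool_pos: [0.6082, -0.1119, 0.1744]
tool_rot: [[-0.838, -0.145, 0.526], [-0.122, 0.989, 0.078], [-0.531, 0.001, -0.847]]
wrist_force: [-6.4, 10.9, 5.7]
opening: 0.0113
finger_force: 29.1
11.6 [ 0.6082 -0.1119  0.1744] [[-0.838, -0.145, 0.526], [-0.122, 0.989, 0.078], [-0.531, 0.001, -0.847]] [ 0.62  0.5  -0.59  2.09  0.9   0.13  1.02] [-6.4 10.9  5.7] 0.0113 29.14910852909088
```

```bash
python3 -m pendant '[[[0,0.3,0],[0,0,0],0],[[0,0.6,0],[0,0,0],0],[[0,0.9,0],[0,0,0],0],[[0,1.2,0],[0,0,0],0],[[0,1.35,0],[0,0,0],0],[[0,1.35,0],[0,0,0],0]]' 25
python3 -c "
from h import *
st()"
```

```text
clock: 12.2
tool_pos: [0.6069, -0.1031, 0.1744]
tool_rot: [[-0.839, -0.138, 0.526], [-0.119, 0.99, 0.071], [-0.531, -0.003, -0.847]]
wrist_force: [-4.7, -1.5, 8.2]
opening: 0.0115
finger_force: 29.4
12.2 [ 0.6069 -0.1031  0.1744] [[-0.839, -0.138, 0.526], [-0.119, 0.99, 0.071], [-0.531, -0.003, -0.847]] [ 0.59  0.49 -0.56  2.1   0.98  0.13  0.91] [-4.7 -1.5  8.2] 0.0115 29.44589138031006
```

```bash
python3 -m pendant '[[[0,0,0],[0,0,0],0],[[0,0,0],[0,0,0],0]]'; python3 -m pendant '[[[0,0.15,0],[0,0,0],0],[[0,0.3,0],[0,0,0],0],[[0,0.3,0],[0,0,0],0],[[0,0.3,0],[0,0,0],0]]'
python3 -c "
from h import *
st()"
```

```text
clock: 12.4
tool_pos: [0.6069, -0.1031, 0.1744]
tool_rot: [[-0.839, -0.138, 0.526], [-0.119, 0.99, 0.071], [-0.531, -0.003, -0.847]]
wrist_force: [-4.5, 0.1, 8.4]
opening: 0.0114
finger_force: 29.5
clock: 12.8
tool_pos: [0.6066, -0.1003, 0.1744]
tool_rot: [[-0.839, -0.138, 0.526], [-0.119, 0.99, 0.071], [-0.531, -0.003, -0.847]]
wrist_force: [-4.6, -0.5, 8.1]
opening: 0.0117
finger_force: 29.5
12.8 [ 0.6066 -0.1003  0.1744] [[-0.839, -0.138, 0.526], [-0.119, 0.99, 0.071], [-0.531, -0.003, -0.847]] [ 0.58  0.49 -0.56  2.1   1.    0.13  0.89] [-4.6 -0.5  8.1] 0.0117 29.464346766471863
```

```bash
python3 -m pendant '[[[0,0.1,0],[0,0,0],0],[[0,0.15,0],[0,0,0],0],[[0,0.15,0],[0,0,0],0]]'|grep -E 'pos|force'; python3 -m pendant '[[[0,0.1,0],[0,0,0],0],[[0,0.15,0],[0,0,0],0],[[0,0.15,0],[0,0,0],0]]'|grep -E 'pos|force'
```

```text
tool_pos: [0.6064, -0.0992, 0.1744]
wrist_force: [-4.5, -1.5, 8.4]
finger_force: 29.4
tool_pos: [0.6063, -0.099, 0.1744]
wrist_force: [-2.2, -4.4, 7.4]
finger_force: 29.2
```

```bash
python3 -m pendant '[[[0,0,0],[0,0,0],0.5],[[0,0,0],[0,0,0],0.5],[[0,0,0],[0,0,0],0.5],[[0,0,-1],[0,0,0],0.5],[[0,0,-3],[0,0,0],0.5],[[0,0,-5],[0,0,0],0.5],[[0,0,-7],[0,0,0],0.5],[[0,0,-10],[0,0,0],0.5],[[0,0,-13],[0,0,0],0.5],[[0,0,-16],[0,0,0],0.5],[[0,0,-16],[0,0,0],0.5]]'
python3 - <<'E'
from h import *
st()
cv2.imwrite('pics/w5.png',cv2.cvtColor(grab_frame('wrist'),cv2.COLOR_RGB2BGR))
im=cv2.imread('pics/w5.png');hsv=cv2.cvtColor(im,cv2.COLOR_BGR2HSV)
print('knob pred shut',proj('wrist',G).round(1),'open',proj('wrist',G+.012*Y).round(1))
x0,y0=proj('wrist',G).astype(int);m=(im.max(2)<45).astype(np.uint8);m[:,:x0-40]=0;m[:,x0+40:]=0;n,l,s,c=cv2.connectedComponentsWithStats(m)
print([(s[i].tolist(),c[i].round(1).tolist()) for i in range(1,n) if s[i,4]>60])
YH=yaw-np.pi/2
steps(Rd(YH),np.array([.44,-.139,.33]),14)
from cyc import run,H,Rg
q=np.array(sensors.get_state()['joint_pos']);run(q,[('H',np.array([.44,-.139,.33]),Rd(YH))])
E
```

```text
clock: 14.5
tool_pos: [0.5208, -0.1125, 0.3098]
tool_rot: [[-0.841, -0.131, 0.525], [-0.112, 0.991, 0.067], [-0.529, -0.003, -0.849]]
wrist_force: [-0.1, -0.2, -1.0]
opening: 0.0426
finger_force: 0.0
14.5 [ 0.5208 -0.1125  0.3098] [[-0.841, -0.131, 0.525], [-0.112, 0.991, 0.067], [-0.529, -0.003, -0.849]] [ 1.28  0.33 -1.26  2.09  0.45  0.43  1.46] [-0.1 -0.2 -1. ] 0.0426 0.0
knob pred shut [263.9 200.1] open [278.  200.1]
[([275, 171, 13, 39, 494], [281.0, 190.2]), ([223, 273, 9, 78, 489], [226.4, 305.7]), ([223, 400, 80, 20, 1403], [260.5, 410.6])]
rel cm [ 6.09 -1.75 -6.22] rot [0.434 0.441 1.521]
[0.4, -0.1, -0.4] [0.03, 0.03, 0.11]
[0.9, -0.3, -0.9] [0.06, 0.06, 0.22]
[1.3, -0.4, -1.3] [0.09, 0.09, 0.33]
[1.7, -0.5, -1.8] [0.12, 0.13, 0.43]
[2.2, -0.6, -2.2] [0.15, 0.16, 0.54]
[2.6, -0.8, -2.7] [0.19, 0.19, 0.65]
[3.0, -0.9, -3.1] [0.22, 0.22, 0.76]
[3.5, -1.0, -3.6] [0.25, 0.25, 0.87]
[3.9, -1.1, -4.0] [0.28, 0.28, 0.98]
[4.3, -1.3, -4.4] [0.31, 0.32, 1.09]
[4.8, -1.4, -4.9] [0.34, 0.35, 1.19]
[5.2, -1.5, -5.3] [0.37, 0.38, 1.3]
[5.7, -1.6, -5.8] [0.4, 0.41, 1.41]
[6.1, -1.8, -6.2] [0.43, 0.44, 1.52]
H [ 1.38  0.17 -1.12  1.97  0.17  1.1   0.33] err 0.0 minmarg 0.01 maxstep 0.12
```

```bash
python3 -m pendant '[[[0.4,-0.1,-0.4],[0.03,0.03,0.11],0.5],[[0.9,-0.3,-0.9],[0.06,0.06,0.22],0.5],[[1.3,-0.4,-1.3],[0.09,0.09,0.33],0.5],[[1.7,-0.5,-1.8],[0.12,0.13,0.43],0.5],[[2.2,-0.6,-2.2],[0.15,0.16,0.54],0.5],[[2.6,-0.8,-2.7],[0.19,0.19,0.65],0.5],[[3,-0.9,-3.1],[0.22,0.22,0.76],0.5],[[3.5,-1,-3.6],[0.25,0.25,0.87],0.5],[[3.9,-1.1,-4],[0.28,0.28,0.98],0.5],[[4.3,-1.3,-4.4],[0.31,0.32,1.09],0.5],[[4.8,-1.4,-4.9],[0.34,0.35,1.19],0.5],[[5.2,-1.5,-5.3],[0.37,0.38,1.3],0.5],[[5.7,-1.6,-5.8],[0.4,0.41,1.41],0.5],[[6.1,-1.8,-6.2],[0.43,0.44,1.52],0.5],[[6.1,-1.8,-6.2],[0.43,0.44,1.52],0.5]]'
python3 - <<'E'
from h import *
st()
B=np.array([.4474,-.1388,.1400])
steps(Rd(yaw-np.pi/2),B+.0539*Z,6)
cv2.imwrite('pics/w6.png',cv2.cvtColor(grab_frame('wrist'),cv2.COLOR_RGB2BGR))
im=cv2.imread('pics/w6.png');b=proj('wrist',B);e1=proj('wrist',B+.062*Y);e2=proj('wrist',B-.062*Y);print('bar pred',b,e1,e2)
# dark rows profile across bar near the middle
d=(e1-e2)/np.linalg.norm(e1-e2);nrm=np.array([-d[1],d[0]])
for f in(-.5,0,.5):
    c=b+(e1-e2)*f/2;print(f,[int(im[int(round(y)),int(round(x))].max()) for x,y in (c+nrm*k for k in range(-45,46,3)) if 0<=x<560 and 0<=y<420])
E
```

```text
clock: 16.05
tool_pos: [0.4412, -0.1373, 0.3284]
tool_rot: [[-0.147, 0.989, 0.001], [0.989, 0.147, 0.002], [0.002, 0.001, -1.0]]
wrist_force: [-0.2, 0.1, 0.5]
opening: 0.0429
finger_force: 0.0
16.05 [ 0.4412 -0.1373  0.3284] [[-0.147, 0.989, 0.001], [0.989, 0.147, 0.002], [0.002, 0.001, -1.0]] [ 0.88  0.25 -0.83  1.87  0.2   1.11  0.13] [-0.2  0.1  0.5] 0.0429 0.0
rel cm [-0.27  0.58 13.45] rot [ 0.001 -0.002  0.006]
[-0.0, 0.1, 2.2] [0.0, -0.0, 0.0]
[-0.1, 0.2, 4.5] [0.0, -0.0, 0.0]
[-0.1, 0.3, 6.7] [0.0, -0.0, 0.0]
[-0.2, 0.4, 9.0] [0.0, -0.0, 0.0]
[-0.2, 0.5, 11.2] [0.0, -0.0, 0.01]
[-0.3, 0.6, 13.5] [0.0, -0.0, 0.01]
bar pred [285.52479253 212.41795185] [287.02747039 131.52236376] [284.22885046 282.18406674]
-0.5 [81, 81, 79, 78, 80, 79, 82, 83, 81, 79, 79, 79, 79, 79, 53, 56, 55, 54, 99, 124, 125, 127, 127, 129, 128, 127, 123, 128, 132, 163, 171]
0 [125, 126, 129, 127, 126, 126, 126, 128, 126, 122, 131, 78, 79, 66, 74, 83, 86, 79, 104, 126, 128, 62, 147, 154, 153, 153, 154, 154, 136, 94, 94]
0.5 [116, 120, 129, 131, 123, 113, 116, 117, 119, 118, 101, 72, 73, 65, 73, 79, 84, 76, 61, 125, 124, 127, 118, 155, 153, 154, 154, 153, 158, 93, 93]
```

```bash
python3 -m pendant '[[[0,0.2,3],[0,0,0],0.5],[[-0.1,0.3,6],[0,0,0],0.5],[[-0.2,0.45,9],[0,0,0],0.5],[[-0.3,0.45,11],[0,0,0],0.5],[[-0.3,0.45,12.5],[0,0,0],0.5],[[-0.3,0.45,13.4],[0,0,0],0.5],[[-0.3,0.45,13.4],[0,0,0],0.5],[[-0.3,0.45,13.4],[0,0,0],0],[[-0.3,0.45,13.4],[0,0,0],0],[[-0.3,0.45,13.4],[0,0,0],0],[[-0.3,0.45,13.4],[0,0,0],0],[[-0.3,0.45,13.4],[0,0,0],0]]' 25
python3 -c "
from h import *
st()"
```

```text
clock: 17.3
tool_pos: [0.4485, -0.139, 0.1966]
tool_rot: [[-0.148, 0.989, 0.009], [0.989, 0.148, 0.003], [0.002, 0.009, -1.0]]
wrist_force: [7.4, 2.7, -6.2]
opening: 0.0114
finger_force: 26.0
17.3 [ 0.4485 -0.139   0.1966] [[-0.148, 0.989, 0.009], [0.989, 0.148, 0.003], [0.002, 0.009, -1.0]] [ 0.78  0.42 -0.75  2.03  0.38  0.82 -0.04] [ 7.4  2.7 -6.2] 0.0114 25.978065133094788
```

```bash
python3 -m pendant '[[[0,-0.1,0.24],[0,0,0],0],[[0,-0.21,0.48],[0,0,0],0],[[0,-0.31,0.72],[0,0,0],0],[[0,-0.42,0.96],[0,0,0],0],[[0,-0.51,1.2],[0,0,0],0],[[0,-0.6,1.45],[0,0,0],0],[[0,-0.69,1.7],[0,0,0],0],[[0,-0.77,1.95],[0,0,0],0],[[0,-0.85,2.2],[0,0,0],0],[[0,-0.92,2.45],[0,0,0],0],[[0,-0.99,2.7],[0,0,0],0],[[0,-1.05,2.95],[0,0,0],0],[[0,-1.12,3.2],[0,0,0],0],[[0,-1.16,3.46],[0,0,0],0],[[0,-1.21,3.71],[0,0,0],0],[[0,-1.26,3.97],[0,0,0],0]]'|grep -E 'pos|force'
python3 -m pendant '[[[0,-0.04,0.26],[0,0,0],0],[[0,-0.08,0.52],[0,0,0],0],[[0,-0.11,0.78],[0,0,0],0],[[0,-0.14,1.04],[0,0,0],0],[[0,-0.16,1.3],[0,0,0],0],[[0,-0.17,1.56],[0,0,0],0],[[0,-0.19,1.82],[0,0,0],0],[[0,-0.2,2.08],[0,0,0],0],[[0,-0.2,2.15],[0,0,0],0],[[0,-0.2,2.15],[0,0,0],0],[[0,-0.2,2.15],[0,0,0],0]]'
python3 -c "
from h import *
snap('side','s7');snap('wrist','w7');snap('scene','c7')
a=cv2.imread('pics/s7.png')[185:325,205:350];b=cv2.imread('pics/w7.png');c=cv2.imread('pics/c7.png')
cv2.imwrite('pics/v7.png',np.vstack([np.hstack([cv2.resize(a,(400,386)),cv2.resize(b,(400,386))])]))
st()"
```

```text
tool_pos: [0.436, -0.1409, 0.157]
wrist_force: [4.8, 2.7, 4.3]
finger_force: 26.1
clock: 20.0
tool_pos: [0.4342, -0.1412, 0.1368]
tool_rot: [[-0.148, 0.989, 0.008], [0.989, 0.148, 0.001], [-0.0, 0.008, -1.0]]
wrist_force: [-1.7, 2.6, 27.8]
opening: 0.0109
finger_force: 28.4
20.15 [ 0.4342 -0.1412  0.1368] [[-0.148, 0.989, 0.008], [0.989, 0.148, 0.001], [-0.0, 0.009, -1.0]] [ 0.72  0.49 -0.68  2.12  0.48  0.68 -0.13] [-2.2  2.4 27.3] 0.0111 28.39682400226593
```

View pics/v7.png

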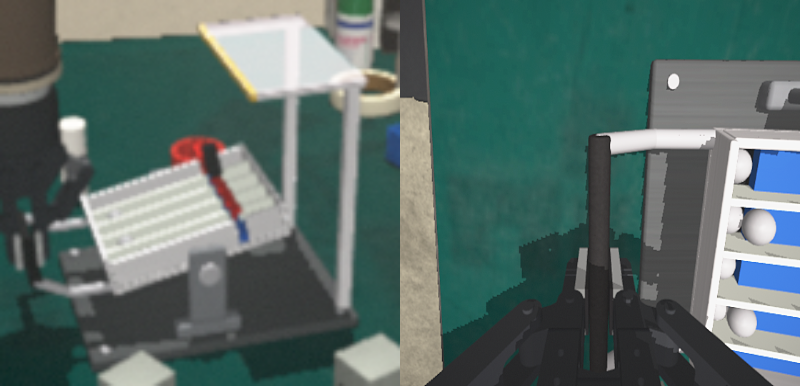

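The left panel shows the board fully forward. The right panel shows a ball at each visible pocket, with spares behind lanes 4 (760,225) and 2 (740,322); lane 1 is off the bottom edge. Tipping back now.

```bash
python3 -m pendant '[[[0,0,-0.2],[0,0,0],0],[[0,0.02,-0.5],[0,0,0],0],[[0,0.04,-0.8],[0,0,0],0],[[0,0.07,-1.1],[0,0,0],0],[[0,0.11,-1.4],[0,0,0],0],[[0,0.15,-1.7],[0,0,0],0],[[0,0.19,-2],[0,0,0],0],[[0,0.24,-2.3],[0,0,0],0],[[0,0.3,-2.6],[0,0,0],0],[[0,0.37,-2.9],[0,0,0],0],[[0,0.45,-3.2],[0,0,0],0],[[0,0.52,-3.5],[0,0,0],0],[[0,0.6,-3.8],[0,0,0],0],[[0,0.68,-4.1],[0,0,0],0]]'|grep -E 'pos|force'
python3 -m pendant '[[[0,0.1,-0.28],[0,0,0],0],[[0,0.21,-0.56],[0,0,0],0],[[0,0.32,-0.84],[0,0,0],0],[[0,0.43,-1.12],[0,0,0],0],[[0,0.54,-1.4],[0,0,0],0],[[0,0.65,-1.68],[0,0,0],0],[[0,0.77,-1.96],[0,0,0],0],[[0,0.8,-2.1],[0,0,0],0],[[0,0.8,-2.1],[0,0,0],0]]'|grep -E 'pos|force|clock'
```

```text
tool_pos: [0.4404, -0.1404, 0.1761]
wrist_force: [9.0, 0.7, -7.4]
finger_force: 25.6
clock: 22.45
tool_pos: [0.4481, -0.1393, 0.1971]
wrist_force: [7.6, 2.0, -3.9]
finger_force: 25.3
```

```bash
python3 -m pendant '[[[0,0.08,-0.2],[0,0,0],0],[[0,0.08,-0.2],[0,0,0],0]]'|grep -E 'pos|force|clock';python3 -m pendant '[[[0,0.08,-0.2],[0,0,0],0],[[0,0.08,-0.2],[0,0,0],0]]'|grep -E 'pos|force|clock'
```

```text
clock: 22.65
tool_pos: [0.4487, -0.1392, 0.1986]
wrist_force: [9.7, 0.7, -12.4]
finger_force: 25.8
clock: 22.85
tool_pos: [0.4487, -0.1391, 0.1998]
wrist_force: [10.6, 0.7, -20.9]
finger_force: 25.3
```

```bash
python3 -m pendant '[[[0,-0.1,0.3],[0,0,0],0],[[0,-0.1,0.3],[0,0,0],0.5],[[0,-0.1,0.3],[0,0,0],0.5],[[0,-0.1,0.3],[0,0,0],0.5],[[0,-0.1,-1],[0,0,0],0.5],[[0,-0.1,-3],[0,0,0],0.5],[[0,-0.1,-6],[0,0,0],0.5],[[0,-0.1,-9],[0,0,0],0.5],[[0,-0.1,-12],[0,0,0],0.5],[[0,-0.1,-13],[0,0,0],0.5]]'|grep -E 'pos|force|clock|open'
python3 - <<'E'
from h import *
s=st();R=gateR(32);G2=G+.012*Y
steps(R,tcp(R,G2)-.12*R[:,2],14)
from cyc import run
run(np.array(s['joint_pos']),[('pre',tcp(R,G2)-.12*R[:,2],R),('gr',tcp(R,G2),R)])
E
```

```text
clock: 23.85
tool_pos: [0.4473, -0.1394, 0.3339]
wrist_force: [-0.4, 0.4, 0.1]
opening: 0.0428
finger_force: 0.0
23.85 [ 0.4473 -0.1394  0.3339] [[-0.148, 0.989, 0.007], [0.989, 0.148, 0.001], [0.0, 0.007, -1.0]] [ 0.89  0.25 -0.83  1.85  0.2   1.12  0.13] [-0.4  0.4  0.1] 0.0428 0.0
rel cm [1.63 9.99 5.91] rot [-0.43  -0.434 -1.521]
[0.1, 0.7, 0.4] [-0.03, -0.03, -0.11]
[0.2, 1.4, 0.8] [-0.06, -0.06, -0.22]
[0.3, 2.1, 1.3] [-0.09, -0.09, -0.33]
[0.5, 2.9, 1.7] [-0.12, -0.12, -0.43]
[0.6, 3.6, 2.1] [-0.15, -0.15, -0.54]
[0.7, 4.3, 2.5] [-0.18, -0.19, -0.65]
[0.8, 5.0, 3.0] [-0.22, -0.22, -0.76]
[0.9, 5.7, 3.4] [-0.25, -0.25, -0.87]
[1.0, 6.4, 3.8] [-0.28, -0.28, -0.98]
[1.2, 7.1, 4.2] [-0.31, -0.31, -1.09]
[1.3, 7.9, 4.6] [-0.34, -0.34, -1.19]
[1.4, 8.6, 5.1] [-0.37, -0.37, -1.3]
[1.5, 9.3, 5.5] [-0.4, -0.4, -1.41]
[1.6, 10.0, 5.9] [-0.43, -0.43, -1.52]
pre [ 1.2   0.24 -0.88  2.13 -0.31  0.41  2.35] err 0.0 minmarg 0.29 maxstep 0.34
gr [ 0.79  0.54 -0.6   2.01  0.01  0.19  2.04] err 0.0 minmarg 0.07 maxstep 0.06
```

```bash
python3 -m pendant '[[[0.1,0.5,0.2],[-0.03,-0.03,-0.11],0.5],[[0.2,1,0.4],[-0.06,-0.06,-0.22],0.5],[[0.3,1.6,0.8],[-0.09,-0.09,-0.33],0.5],[[0.5,2.4,1.2],[-0.12,-0.12,-0.43],0.5],[[0.6,3.2,1.7],[-0.15,-0.15,-0.54],0.5],[[0.7,4,2.2],[-0.18,-0.19,-0.65],0.5],[[0.8,4.8,2.7],[-0.22,-0.22,-0.76],0.5],[[0.9,5.6,3.2],[-0.25,-0.25,-0.87],0.5],[[1,6.4,3.7],[-0.28,-0.28,-0.98],0.5],[[1.2,7.1,4.2],[-0.31,-0.31,-1.09],0.5],[[1.3,7.9,4.6],[-0.34,-0.34,-1.19],0.5],[[1.4,8.6,5.1],[-0.37,-0.37,-1.3],0.5],[[1.5,9.3,5.5],[-0.4,-0.4,-1.41],0.5],[[1.6,10,5.9],[-0.43,-0.43,-1.52],0.5],[[1.6,10,5.9],[-0.43,-0.43,-1.52],0.5]]'|grep -E 'pos|force|clock|open'
python3 - <<'E'
from h import *
s=st();R=gateR(32);G2=G+.012*Y;rel(R,tcp(R,G2))
snap('wrist','w8');im=cv2.imread('pics/w8.png')
print('knob pred shut',proj('wrist',G).round(1),'open',proj('wrist',G2).round(1))
x0,y0=proj('wrist',G2).astype(int);m=(im.max(2)<45).astype(np.uint8);m[:,:x0-40]=0;m[:,x0+40:]=0;m[y0+60:]=0;n,l,t,c=cv2.connectedComponentsWithStats(m)
print([(t[i].tolist(),c[i].round(1).tolist()) for i in range(1,n) if t[i,4]>60])
E
```

```text
clock: 25.35
tool_pos: [0.5425, -0.1098, 0.2705]
wrist_force: [-0.7, 0.5, -0.9]
opening: 0.0431
finger_force: 0.0
25.35 [ 0.5425 -0.1098  0.2705] [[-0.844, -0.141, 0.518], [-0.117, 0.99, 0.078], [-0.523, 0.005, -0.852]] [ 1.11  0.4  -1.14  2.1   0.65  0.38  1.27] [-0.7  0.5 -0.9] 0.0431 0.0
rel cm [-0.5   0.06 11.67] rot [ 0.005 -0.008 -0.003]
knob pred shut [262.  222.7] open [278.2 222.6]
[([271, 188, 16, 46, 684], [278.5, 211.1])]
```

View pics/w8.png

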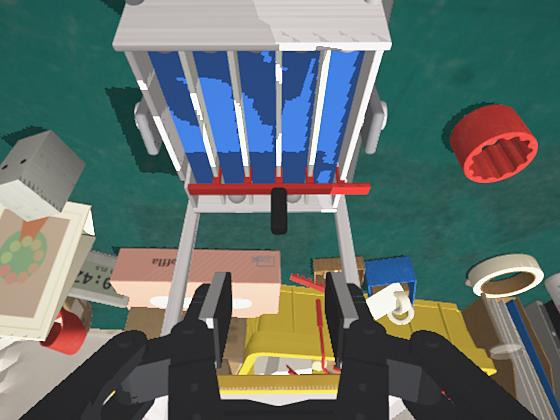

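The gate is fully open: the knob is at (278,211), matching the prediction. The lanes are clear and a spare shows in channel bay 2 at (237,196). Now I grip the knob and slide the gate shut.

```bash
python3 -m pendant '[[[-0.1,0,2],[0,0,0],0.5],[[-0.2,0,4],[0,0,0],0.5],[[-0.3,0,6],[0,0,0],0.5],[[-0.4,0,8],[0,0,0],0.5],[[-0.5,0,9.5],[0,0,0],0.5],[[-0.5,0,10.7],[0,0,0],0.5],[[-0.5,0,11.6],[0,0,0],0.5],[[-0.5,0,11.6],[0,0,0],0.5],[[-0.5,0,11.6],[0,0,0],0.1],[[-0.5,0,11.6],[0,0,0],0],[[-0.5,0,11.6],[0,0,0],0],[[-0.5,0,11.6],[0,0,0],0]]' 25|grep -E 'pos|force|clock|open'
python3 -m pendant '[[[0,-0.2,0],[0,0,0],0],[[0,-0.4,0],[0,0,0],0],[[0,-0.6,0],[0,0,0],0],[[0,-0.8,0],[0,0,0],0],[[0,-1,0],[0,0,0],0],[[0,-1.1,0],[0,0,0],0],[[0,-1.1,0],[0,0,0],0]]' |grep -E 'pos|force|clock|open'
python3 -m pendant '[[[0,-0.1,0],[0,0,0],0],[[0,-0.2,0],[0,0,0],0],[[0,-0.2,0],[0,0,0],0]]' |grep -E 'pos|force|clock|open'
```

```text
clock: 26.6
tool_pos: [0.6074, -0.0996, 0.176]
wrist_force: [-2.8, 0.0, 4.5]
opening: 0.0115
finger_force: 29.9
clock: 27.3
tool_pos: [0.6092, -0.1106, 0.1759]
wrist_force: [-2.8, -0.3, 5.5]
opening: 0.0116
finger_force: 30.0
clock: 27.6
tool_pos: [0.6094, -0.1117, 0.1758]
wrist_force: [-3.3, 2.3, 6.0]
opening: 0.0117
finger_force: 30.1
```

```bash
python3 -m pendant '[[[0,-0.2,0],[0,0,0],0],[[0,-0.2,0],[0,0,0],0],[[0,-0.2,0],[0,0,0],0]]' |grep -E 'pos|force|clock|open'
python3 -m pendant '[[[0,-0.2,0],[0,0,0],0],[[0,-0.2,0],[0,0,0],0],[[0,-0.2,0],[0,0,0],0]]' |grep -E 'pos|force|clock|open'
```

```text
clock: 27.9
tool_pos: [0.6095, -0.1119, 0.1757]
wrist_force: [-3.6, 7.3, 6.3]
opening: 0.0116
finger_force: 30.0
clock: 28.2
tool_pos: [0.6096, -0.1122, 0.1757]
wrist_force: [-6.1, 10.3, 6.7]
opening: 0.0111
finger_force: 30.1
```

```bash
python3 -m pendant '[[[0,0,0],[0,0,0],0.5],[[0,0,0],[0,0,0],0.5],[[0,0,0],[0,0,0],0.5],[[0,0.4,0],[0,0,0],0.5],[[0,0.4,-1],[0,0,0],0.5],[[0,0.4,-3],[0,0,0],0.5],[[0,0.4,-5],[0,0,0],0.5],[[0,0.4,-7],[0,0,0],0.5],[[0,0.4,-10],[0,0,0],0.5],[[0,0.4,-12],[0,0,0],0.5],[[0,0.4,-12],[0,0,0],0.5]]'|grep -E 'pos|force|clock|open'
python3 - <<'E'
from h import *
s=st();G2=G+.012*Y
snap('wrist','w9');im=cv2.imread('pics/w9.png')
print('knob pred shut',proj('wrist',G).round(1),'open',proj('wrist',G2).round(1))
x0,y0=proj('wrist',G).astype(int);m=(im.max(2)<45).astype(np.uint8);m[:,:x0-40]=0;m[:,x0+40:]=0;m[y0+60:]=0;n,l,t,c=cv2.connectedComponentsWithStats(m)
print([(t[i].tolist(),c[i].round(1).tolist()) for i in range(1,n) if t[i,4]>60])
# expected ball spots: channel bays and pockets, tipped back
a=.21;bx=np.cos(a)*X-np.sin(a)*Z;bz=np.sin(a)*X+np.cos(a)*Z
K=G-.005*bz
# grey/unsaturated blob stats in the channel
C=K-.022*bz+.020*bx
for l in range(1,6):
    q=C+(l-3)*.024*Y; u,v=proj('wrist',q);print(l,u.round(),v.round())
steps(Rd(yaw-np.pi/2),np.array([.4455,-.139,.33]),14)
E
```

```text
clock: 29.3
tool_pos: [0.5468, -0.1225, 0.2791]
wrist_force: [0.6, -0.1, -0.2]
opening: 0.0427
finger_force: 0.0
29.3 [ 0.5468 -0.1225  0.2791] [[-0.843, -0.138, 0.521], [-0.116, 0.99, 0.075], [-0.526, 0.003, -0.851]] [ 1.16  0.42 -1.18  2.07  0.66  0.41  1.29] [ 0.6 -0.1 -0.2] 0.0427 0.0
knob pred shut [280.6 212.3] open [296.7 212.2]
[([274, 177, 15, 45, 650], [280.8, 199.3])]
1 223.0 195.0
2 251.0 195.0
3 280.0 195.0
4 309.0 194.0
5 338.0 194.0
rel cm [ 6.01 -0.21 -9.82] rot [0.435 0.431 1.523]
[0.4, -0.0, -0.7] [0.03, 0.03, 0.11]
[0.9, -0.0, -1.4] [0.06, 0.06, 0.22]
[1.3, -0.0, -2.1] [0.09, 0.09, 0.33]
[1.7, -0.1, -2.8] [0.12, 0.12, 0.44]
[2.1, -0.1, -3.5] [0.16, 0.15, 0.54]
[2.6, -0.1, -4.2] [0.19, 0.18, 0.65]
[3.0, -0.1, -4.9] [0.22, 0.22, 0.76]
[3.4, -0.1, -5.6] [0.25, 0.25, 0.87]
[3.9, -0.1, -6.3] [0.28, 0.28, 0.98]
[4.3, -0.2, -7.0] [0.31, 0.31, 1.09]
[4.7, -0.2, -7.7] [0.34, 0.34, 1.2]
[5.2, -0.2, -8.4] [0.37, 0.37, 1.31]
[5.6, -0.2, -9.1] [0.4, 0.4, 1.41]
[6.0, -0.2, -9.8] [0.44, 0.43, 1.52]
```

```bash
python3 -m pendant '[[[0.4,0,-0.7],[0.03,0.03,0.11],0.5],[[0.9,0,-1.4],[0.06,0.06,0.22],0.5],[[1.3,0,-2.1],[0.09,0.09,0.33],0.5],[[1.7,-0.1,-2.8],[0.12,0.12,0.44],0.5],[[2.1,-0.1,-3.5],[0.16,0.15,0.54],0.5],[[2.6,-0.1,-4.2],[0.19,0.18,0.65],0.5],[[3,-0.1,-4.9],[0.22,0.22,0.76],0.5],[[3.4,-0.1,-5.6],[0.25,0.25,0.87],0.5],[[3.9,-0.1,-6.3],[0.28,0.28,0.98],0.5],[[4.3,-0.2,-7],[0.31,0.31,1.09],0.5],[[4.7,-0.2,-7.7],[0.34,0.34,1.2],0.5],[[5.2,-0.2,-8.4],[0.37,0.37,1.31],0.5],[[5.6,-0.2,-9.1],[0.4,0.4,1.41],0.5],[[6,-0.2,-9.8],[0.44,0.43,1.52],0.5],[[6,-0.2,-9.8],[0.44,0.43,1.52],0.5]]'|grep -E 'pos|force|clock|open'
python3 - <<'E'
from h import *
s=st();B=np.array([.4485,-.139,.1405]);rel(Rd(yaw-np.pi/2),B+.0539*Z)
a=.21;bx=np.cos(a)*X-np.sin(a)*Z;bz=np.sin(a)*X+np.cos(a)*Z
K=G-.005*bz
# teeth ~ under knob (x same as strip); teeth mid 20.5 in front of channel, pockets 132 in front of channel
snap('wrist','w10');snap('side','s10');snap('scene','c10')
im={n:cv2.cvtColor(cv2.imread('pics/'+f+'.png'),cv2.COLOR_BGR2HSV) for n,f in(('wrist','w10'),('side','s10'),('scene','c10'))}
for n in im:
  for nm,dx in(('pocket',-.1115),('lane-mid',-.055),('channel',.0205)):
    out=[]
    for l in range(1,6):
        q=K+dx*bx-.030*bz+(l-3)*.024*Y;u,v=proj(n,q).round().astype(int)
        if 2<u<557 and 2<v<417:
            w=im[n][v-2:v+3,u-2:u+3].reshape(-1,3).mean(0).astype(int);out.append((int(u),int(v),w.tolist()))
        else:out.append(None)
    print(n,nm,out)
E
```

```text
clock: 30.85
tool_pos: [0.4462, -0.1388, 0.3289]
wrist_force: [-0.3, 0.9, -0.3]
opening: 0.0425
finger_force: 0.0
30.85 [ 0.4462 -0.1388  0.3289] [[-0.142, 0.99, -0.004], [0.99, 0.142, -0.004], [-0.004, -0.005, -1.0]] [ 0.87  0.26 -0.83  1.85  0.21  1.12  0.11] [-0.3  0.9 -0.3] 0.0425 0.0
rel cm [-1.000e-02  2.900e-01  1.345e+01] rot [-0.005  0.004  0.001]
wrist pocket [(366, 248, [102, 128, 237]), (368, 223, [106, 159, 234]), (371, 196, [105, 164, 246]), (374, 168, [104, 162, 247]), (377, 138, [104, 162, 247])]
wrist lane-mid [(423, 243, [97, 124, 243]), (427, 219, [104, 146, 247]), (431, 193, [104, 163, 247]), (435, 165, [104, 161, 247]), (440, 137, [104, 162, 247])]
wrist channel [(494, 237, [68, 75, 171]), (499, 213, [103, 6, 160]), (505, 189, [90, 19, 39]), (511, 163, [83, 6, 161]), (517, 135, [79, 89, 185])]
side pocket [(253, 265, [37, 13, 213]), (251, 260, [38, 13, 207]), (249, 256, [38, 14, 206]), (247, 251, [31, 11, 200]), (245, 247, [21, 5, 182])]
side lane-mid [(275, 266, [35, 12, 215]), (272, 261, [37, 14, 207]), (270, 257, [37, 14, 207]), (268, 252, [32, 10, 199]), (265, 248, [21, 5, 181])]
side channel [(303, 267, [35, 10, 172]), (300, 263, [33, 11, 163]), (297, 258, [38, 11, 175]), (295, 254, [37, 8, 149]), (292, 250, [49, 7, 71])]
scene pocket [(320, 291, [101, 121, 196]), (312, 285, [103, 133, 200]), (303, 279, [96, 97, 194]), (295, 273, [93, 92, 189]), (287, 267, [124, 75, 168])]
scene lane-mid [(335, 278, [102, 147, 194]), (326, 272, [95, 112, 187]), (318, 267, [94, 123, 187]), (310, 261, [86, 99, 183]), (302, 256, [121, 97, 164])]
scene channel [(352, 263, [120, 53, 152]), (344, 257, [102, 6, 145]), (336, 252, [134, 36, 107]), (328, 247, [103, 9, 142]), (321, 242, [139, 37, 176])]
```

```bash
python3 - <<'E'
from h import *
a=.21;bx=np.cos(a)*X-np.sin(a)*Z;bz=np.sin(a)*X+np.cos(a)*Z;K=G-.005*bz
im=cv2.imread('pics/w10.png');hsv=cv2.cvtColor(im,cv2.COLOR_BGR2HSV)
for l in range(1,6):
    print(l,[tuple(hsv[int(round(v)),int(round(u)),1:].tolist()) for u,v in (proj('wrist',K+d/1000*bx-.03*bz+(l-3)*.024*Y) for d in range(-136,-92,4))])
g=cv2.cvtColor(im,cv2.COLOR_BGR2GRAY)[110:290,320:560]
print(cv2.HoughCircles(cv2.resize(g,None,fx=3,fy=3,interpolation=cv2.INTER_CUBIC),cv2.HOUGH_GRADIENT,1,40,param1=80,param2=16,minRadius=20,maxRadius=36))
E
```

```text
1 [(1, 249), (9, 194), (8, 198), (0, 255), (1, 252), (9, 224), (183, 254), (168, 248), (169, 247), (174, 248), (161, 248)]
2 [(12, 190), (9, 194), (10, 200), (0, 255), (1, 251), (125, 112), (161, 250), (163, 247), (161, 247), (163, 247), (164, 247)]
3 [(12, 190), (11, 194), (8, 196), (2, 255), (4, 237), (13, 238), (159, 248), (160, 247), (161, 247), (161, 247), (160, 247)]
4 [(8, 189), (11, 193), (8, 195), (1, 252), (0, 248), (11, 245), (163, 249), (161, 247), (160, 247), (161, 247), (161, 247)]
5 [(11, 191), (12, 194), (9, 192), (0, 255), (1, 246), (7, 249), (165, 247), (161, 247), (161, 247), (162, 247), (161, 247)]
[[[431.5 366.5  32.1]
  [137.5 155.5  21.8]]]
```

```bash
python3 -m pendant '[[[0,2,0],[0,0,0],0.5],[[0,4,0],[0,0,0],0.5],[[0,6,0],[0,0,0],0.5],[[0,7,0],[0,0,0],0.5],[[0,7,0],[0,0,0],0.5]]'|grep -E 'pos|clock|open'
python3 - <<'E'
from h import *
st();a=.21;bx=np.cos(a)*X-np.sin(a)*Z;bz=np.sin(a)*X+np.cos(a)*Z;K=G-.005*bz
snap('wrist','w11');im=cv2.imread('pics/w11.png');hsv=cv2.cvtColor(im,cv2.COLOR_BGR2HSV)
for l in range(1,6):
    print(l,proj('wrist',K-.1115*bx-.03*bz+(l-3)*.024*Y).round(),[tuple(hsv[int(round(v)),int(round(u)),1:].tolist()) for u,v in (proj('wrist',K+d/1000*bx-.03*bz+(l-3)*.024*Y) for d in range(-136,-88,4))])
E
```

```text
clock: 31.5
tool_pos: [0.5159, -0.1275, 0.3287]
opening: 0.0427
31.5 [ 0.5159 -0.1275  0.3287] [[-0.147, 0.989, -0.003], [0.989, 0.147, -0.003], [-0.002, -0.003, -1.0]] [ 0.74  0.37 -0.81  1.72  0.29  1.18  0.01] [-0.   0.3 -0.2] 0.0427 0.0
1 [288. 248.] [(7, 139), (6, 118), (11, 143), (11, 134), (7, 116), (6, 120), (48, 111), (176, 135), (177, 134), (176, 135), (175, 134), (177, 134)]
2 [288. 223.] [(0, 63), (9, 138), (9, 226), (11, 121), (6, 171), (8, 196), (132, 81), (183, 213), (180, 229), (181, 223), (180, 224), (181, 223)]
3 [288. 196.] [(3, 88), (8, 135), (9, 226), (11, 161), (7, 206), (8, 202), (12, 108), (180, 225), (180, 223), (178, 223), (181, 223), (180, 224)]
4 [289. 168.] [(2, 110), (9, 136), (7, 230), (10, 183), (5, 221), (5, 219), (15, 167), (179, 224), (180, 223), (181, 223), (180, 223), (180, 223)]
5 [289. 138.] [(4, 63), (11, 139), (6, 230), (9, 199), (5, 224), (5, 223), (25, 172), (179, 224), (179, 224), (180, 224), (179, 225), (180, 224)]
```

```bash
python3 - <<'E'
import cv2,numpy as np
im=cv2.imread('pics/w11.png');g=cv2.cvtColor(im,cv2.COLOR_BGR2GRAY)[120:270,255:310]
G3=cv2.resize(g,None,fx=4,fy=4,interpolation=cv2.INTER_CUBIC)
c=cv2.HoughCircles(G3,cv2.HOUGH_GRADIENT,1,60,param1=80,param2=14,minRadius=24,maxRadius=48)
print(None if c is None else [( (x/4+255).round(1),(y/4+120).round(1),(r/4).round(1)) for x,y,r in c[0]])
for y in range(124,268,3):print(y,' '.join('%3d'%v for v in g[y-120,8:46:2]))
E
```

```text
[(np.float32(280.9), np.float32(136.4), np.float32(9.6)), (np.float32(282.4), np.float32(164.4), np.float32(8.7)), (np.float32(278.6), np.float32(191.1), np.float32(10.8)), (np.float32(280.4), np.float32(212.6), np.float32(11.8)), (np.float32(280.6), np.float32(242.1), np.float32(8.1)), (np.float32(295.1), np.float32(217.9), np.float32(6.8)), (np.float32(308.6), np.float32(227.1), np.float32(9.9)), (np.float32(297.4), np.float32(145.1), np.float32(7.0))]
124 172 132 133 228 247 246 254 255 255 255 255 255 254 254 252 252 251 249 248
127 150 133 121 231 247 252   8  78 127 151 137  91  20  46  78  92  92  80  67
130 137 134 132 230 247 247 170 209 219 219 216 209 186  91 108 121 121 119 119
133 136 134 132 229 247 244 199 220 227 232 229 222 212 168  99 118 118 119 119
136 137 134 132 229 247 244 196 220 229 238 229 223 209 176 106 120 120 119 119
139 139 134 133 227 247 245 179 208 218 220 218 212 193 150 109 120 119 120 119
142 137 135 132 230 247 249 124 169 182 188 185 172 143  52 115 119 120 117 119
145 136 135 133 230 248 253  17  48 104 111 104  36  38  53 116 118 119 118 119
1
[... 2498 characters left out ...]
 173 155 130 139 144 152 138 133 124  83  72  72  72  72  72
244 119 119 117 141 172 156 125 135 139 138 136 130 117  63  73  71  72  73  71
247 125 118 118 141 172 152  99 123 128 128 124 114  62  67  71  71  72  71  72
250 137 116 118 139 172 159 130 131 121 113 133 133 123  71  73  81  86  88 100
253 128 119 119 139 172 157 125 127 127 127 127 126 128 127 128 128 129 128 128
256  36 104 119 140 172 157 126 128 128 127 127 128 127 128 128 128 128 127 129
259  42  56 123 139 172 157 127 128 127 125 123 124 128 130 138 141 142 144 148
262  45  41 103 140 171 158 178 177 176 176 176 178 177 180 178 177 166 157 158
265  45  43  56 146 173 158  65  56  34  27  28  33  39  57  68  68  70  69  69
```

All five pockets show a shaded round ball, the channel shows spares in bays 2 and 4, and the gate is shut. Now I grip the handle again and level the board.

```bash
python3 -m pendant '[[[0,-2,0],[0,0,0],0.5],[[0,-5,0],[0,0,0],0.5],[[0,-6.7,0],[0,0,0],0.5],[[0,-6.75,0],[0,0,0],0.5],[[0,-6.75,4],[0,0,0],0.5],[[0,-6.75,8],[0,0,0],0.5],[[0,-6.75,11],[0,0,0],0.5],[[0,-6.75,12.5],[0,0,0],0.5],[[0,-6.75,13.3],[0,0,0],0.5],[[0,-6.75,13.3],[0,0,0],0.5]]'|grep -E 'pos|force|clock|open'
python3 -m pendant '[[[0,0,0],[0,0,0],0],[[0,0,0],[0,0,0],0],[[0,0,0],[0,0,0],0],[[0,0,0],[0,0,0],0],[[0,0,0],[0,0,0],0]]' 25|grep -E 'pos|force|clock|open'
```

```text
clock: 32.55
tool_pos: [0.4478, -0.1382, 0.1958]
wrist_force: [-0.3, -0.5, 0.8]
opening: 0.0423
finger_force: 0.0
clock: 33.05
tool_pos: [0.4485, -0.1384, 0.197]
wrist_force: [1.7, 0.4, 1.4]
opening: 0.0108
finger_force: 24.6
```

```bash
python3 -m pendant '[[[0,-0.08,0.2],[0,0,0],0],[[0,-0.17,0.4],[0,0,0],0],[[0,-0.26,0.6],[0,0,0],0],[[0,-0.35,0.8],[0,0,0],0],[[0,-0.43,1],[0,0,0],0],[[0,-0.51,1.2],[0,0,0],0],[[0,-0.58,1.4],[0,0,0],0],[[0,-0.65,1.6],[0,0,0],0],[[0,-0.72,1.8],[0,0,0],0],[[0,-0.79,2],[0,0,0],0],[[0,-0.85,2.2],[0,0,0],0],[[0,-0.91,2.4],[0,0,0],0],[[0,-0.97,2.6],[0,0,0],0],[[0,-1.02,2.8],[0,0,0],0],[[0,-1.05,2.95],[0,0,0],0],[[0,-1.05,2.95],[0,0,0],0],[[0,-1.05,2.95],[0,0,0],0]]'|grep -E 'pos|force|clock|open'
python3 - <<'E'
from h import *
snap('side','s12');snap('wrist','w12');s=st()
for n,f in(('wrist','w12'),):
    im=cv2.imread('pics/'+f+'.png');g=im.max(2)
    B=O+Z*.110-.145*X-.002*Y
    print(proj('side',B+.062*Y),proj('side',B-.062*Y))
im=cv2.imread('pics/s12.png')
# base vs rim: board lower white side edge slope seen from the side
hsv=cv2.cvtColor(im,cv2.COLOR_BGR2HSV)
for u in range(240,316,6):
    col=hsv[235:300,u];w=[v+235 for v in range(65) if col[v,1]<40 and col[v,2]>120];print(u,(w[0],w[-1]) if w else None,end=' ')
def P(x,y,z):return proj('side',O+x*X+y*Y+z*Z).round(1)
E
```

```text
clock: 34.75
tool_pos: [0.4381, -0.1399, 0.1669]
wrist_force: [6.1, 0.2, -1.7]
opening: 0.0107
finger_force: 24.3
34.85 [ 0.4381 -0.1399  0.1669] [[-0.145, 0.989, -0.002], [0.989, 0.145, -0.003], [-0.003, -0.002, -1.0]] [ 0.76  0.45 -0.73  2.08  0.44  0.77 -0.1 ] [ 6.  -1.3 -0.5] 0.0108 24.318859577178955
[211.65075466 252.20604638] [218.25209289 276.75524788]
240 (250, 284) 246 (249, 286) 252 (248, 285) 258 (247, 284) 264 (246, 283) 270 (246, 282) 276 (246, 276) 282 (252, 287) 288 (263, 278) 294 (241, 277) 300 (249, 276) 306 (257, 275) 312 (235, 259)
```

```bash
python3 - <<'E'
from h import *
im=cv2.imread('pics/s12.png');hsv=cv2.cvtColor(im,cv2.COLOR_BGR2HSV)
pts=[]
for u in list(range(246,270))+list(range(292,308)):
    c=hsv[265:300,u,2].astype(float);k=np.argmin(np.diff(c));pts.append((u,k+265.5))
pts=np.array(pts);ln=np.polyfit(pts[:,0],pts[:,1],1)
res=pts[:,1]-np.polyval(ln,pts[:,0]);ok=abs(res)<1.2;ln=np.polyfit(pts[ok,0],pts[ok,1],1);print(ok.sum(),ln)
# intersect rays with vertical plane of the wall's outer face y=-62.5 mm (stand)
def hit(u):
    o,d=ray('side',u,np.polyval(ln,u));t=((O-.0625*Y-o)@Y)/(d@Y);return o+t*d
a,b=hit(250),hit(305);print('tilt rad (front up +):',np.arctan2(a[2]-b[2],(b-a)@X),a,b)
E
```

```text
40 [-1.72477801e-01  3.28710661e+02]
tilt rad (front up +): -0.01530894806653325 [ 0.5191804  -0.18878572  0.07095945] [ 0.6581974  -0.16900067  0.07310927]
```

```bash
python3 - <<'E'
from h import *
for f,lo_,hi_ in(('s10',262,300),('s7',262,305),('s12',262,300)):
    im=cv2.imread('pics/'+f+'.png');v=cv2.cvtColor(im,cv2.COLOR_BGR2HSV)[:,:,2].astype(float)
    pts=[]
    for u in list(range(248,270))+list(range(292,306)):
        c=v[lo_:hi_,u];k=np.argmin(np.diff(c));pts.append((u,k+lo_+.5))
    pts=np.array(pts);ln=np.polyfit(pts[:,0],pts[:,1],1)
    for _ in range(4):
        ok=abs(pts[:,1]-np.polyval(ln,pts[:,0]))<1.5;
        if ok.sum()>8: ln=np.polyfit(pts[ok,0],pts[ok,1],1)
    def hit(u):
        o,d=ray('side',u,np.polyval(ln,u));t=((O-.0625*Y-o)@Y)/(d@Y);return o+t*d
    a,b=hit(250),hit(304);print(f,ok.sum(),np.arctan2(a[2]-b[2],(b-a)@X))
E
```

```text
s10 35 0.20352560082025264
s7 36 -0.21294636735615008
s12 36 -0.012322840569545577
```

```bash
python3 -m pendant '[[[0,0,-0.05],[0,0,0],0],[[0,0.03,-0.1],[0,0,0],0],[[0,0.03,-0.1],[0,0,0],0]]'|grep -E 'pos|force'
python3 -m pendant '[[[0,0,0],[0,0,0],0.5],[[0,0,0],[0,0,0],0.5],[[0,0,0],[0,0,0],0.5],[[0,0,-1],[0,0,0],0.5],[[0,0,-3],[0,0,0],0.5],[[0,0,-6],[0,0,0],0.5],[[0,0,-10],[0,0,0],0.5],[[0,0,-15],[0,0,0],0.5],[[0,2,-17],[0,0,0],0.5],[[0,5,-17],[0,0,0],0.5],[[0,7,-17],[0,0,0],0.5],[[0,8,-17],[0,0,0],0.5],[[0,8,-17],[0,0,0],0.5]]'|grep -E 'pos|force|clock|open'
python3 - <<'E'
from h import *
st();snap('side','s13');snap('wrist','w13');snap('scene','c13')
v=cv2.cvtColor(cv2.imread('pics/s13.png'),cv2.COLOR_BGR2HSV)[:,:,2].astype(float);pts=[]
for u in list(range(248,270))+list(range(292,306)):
    c=v[262:300,u];pts.append((u,np.argmin(np.diff(c))+262.5))
pts=np.array(pts);ln=np.polyfit(pts[:,0],pts[:,1],1)
for _ in range(4):
    ok=abs(pts[:,1]-np.polyval(ln,pts[:,0]))<1.5;ln=np.polyfit(pts[ok,0],pts[ok,1],1)
def hit(u):
    o,d=ray('side',u,np.polyval(ln,u));t=((O-.0625*Y-o)@Y)/(d@Y);return o+t*d
a,b=hit(250),hit(304);print('tilt',np.arctan2(a[2]-b[2],(b-a)@X)+.0047)
# pockets & channel in board frame, level: pivot at z .075
K0=G-.005*(np.sin(.21)*X+np.cos(.21)*Z);d=K0-(O+.075*Z);c,s=np.cos(.21),np.sin(.21)
kx=d@X*c-d[2]*s;kz=d@X*s+d[2]*c;print('knob board',kx,kz)
P=lambda x,z,y:O+.075*Z+x*X+z*Z+y*Y
hsv=cv2.cvtColor(cv2.imread('pics/w13.png'),cv2.COLOR_BGR2HSV)
for nm,ds in(('pocket',range(-132,-96,4)),('channel',range(4,40,4))):
  for l in range(1,6):
    o=[]
    for k in ds:
        u,v=proj('wrist',P(kx+k/1000,kz-.03,(l-3)*.024+.001)).round().astype(int);o.append(tuple(hsv[v,u,1:].tolist()) if 0<=u<560 and 0<=v<420 else None)
    print(nm,l,o)
E
```

```text
tool_pos: [0.4383, -0.1399, 0.1678]
wrist_force: [6.7, -1.0, -3.0]
finger_force: 24.4
clock: 36.45
tool_pos: [0.5177, -0.1272, 0.3376]
wrist_force: [-0.8, 0.4, -0.1]
opening: 0.0423
finger_force: 0.0
36.45 [ 0.5177 -0.1272  0.3376] [[-0.146, 0.989, -0.003], [0.989, 0.146, -0.003], [-0.002, -0.004, -1.0]] [ 0.75  0.37 -0.82  1.7   0.29  1.2   0.  ] [-0.8  0.4 -0.1] 0.0423 0.0
tilt -0.004902157209813633
knob board 0.04546616399406957 0.05888128539905291
pocket 1 [(7, 148), (10, 180), (8, 131), (8, 126), (7, 112), (9, 117), (19, 132), (178, 136), (176, 136)]
pocket 2 [(5, 103), (0, 251), (11, 70), (39, 26), (9, 175), (7, 181), (48, 16), (179, 227), (178, 226)]
pocket 3 [(2, 112), (0, 249), (10, 104), (6, 123), (6, 212), (8, 200), (15, 104), (177, 227), (178, 226)]
pocket 4 [(7, 109), (1, 249), (11, 97), (5, 157), (6, 217), (3, 219), (10, 175), (176, 227), (175, 227)]
pocket 5 [(3, 85), (1, 249), (11, 95), (7, 179), (5, 221), (3, 223), (21, 173), (176, 229), (176, 228)]
channel 1 [(184, 141), (172, 135), (173, 134), (175, 134), (177, 134), (175, 134), (76, 121), (12, 108), (15, 104)]
channel 2 [(205, 152), (176, 135), (178, 133), (153, 125), (6, 120), (7, 137), (5, 141), (4, 117), (10, 102)]
channel 3 [(18, 28), (106, 24), (174, 136), (173, 134), (173, 134), (173, 134), (173, 133), (7, 105), (10, 104)]
channel 4 [(178, 142), (175, 134), (175, 134), (48, 96), (7, 117), (6, 135), (6, 136), (7, 117), (8, 99)]
channel 5 [(147, 125), (174, 135), (172, 132), (174, 133), (175, 134), (174, 133), (102, 123), (7, 104), (10, 102)]
```

```bash
python3 -c "
from cell import r
print(r.sign_off())"
```

```text
the job is handed in; nothing more can be done
None
```

The job is handed in at 36.6 s: five balls are in the pockets, the two spares are in channel bays 2 and 4 behind the shut gate, the board is level to about 0.005 rad, the gripper is clear of everything, and there was one wrist-force reading of about 108 N (limit 120 N) with nothing touched, when a joint hit its stop.

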